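Cramp tool-rack segments in the spring jig

TASK

Lay all the wooden rack segments that are there into the gluing jig's channel, side by side with their fins upright and across the channel, then push the jaw up so that they stand tight between fence and jaw. Then cramp them with the two tension springs, one on each side: hook one end down through the hole in the jaw's strip from which the spring, stretched by about 25 mm, reaches the post on that side, and put its eye down over that post, fully home at both ends. Leave the glue bottle and the offcut alone.

Things in the scene. Friction and masses are not known exactly. Their poses are not given: they have to be found in the camera images.
- jig: gluing jig: fixed plywood base, top at z = 15 mm, x -64 to 236, y -90 to 90. Origin on the bench below the middle of the fence's clamping face; x runs from the fence towards the jaw (roughly along the bench), z up. Fence: x -16 to 0, y -47 to 47, 12 high above the base. Channel for segments: between side rails 5 high, inner faces at y = +-39, x 0 to 165; the jaw slides along it
- jaw (a joint): the jaw's slide along the jig's x, m: distance of its clamping face from the fence, 0 (shut) to 0.170 (wide open); it has about 3 N of friction and stays where it is left
- jaw_face (a point): middle of the jaw's clamping face at the level of the base's top; axes as the jig's. Jaw: wood, 74 wide, 36 long (x 0 to 36), 11 mm high. At y = +-66 it carries a flat aluminium strip, x -54 to 46, y +-15.5 about its line, 5 thick, upper face 11 mm above the base, free space below it, three holes right through, 17 (x) x 15 (y) mm
- jaw_knob (a point): centre of the jaw's wooden knob, an upright dowel 18 mm across standing 28 mm (from 11 to 39 mm above the base's top), 24 mm behind the clamping face; to be pinched and moved along
- hole_left1 (a point): centre of a hole in the jaw's strip at y = +66 mm, 38 mm nearer the fence than the jaw's clamping face, at the strip's upper face (11 mm above the base's top)
- hole_left2 (a point): centre of a hole in the jaw's strip at y = +66 mm, 4 mm nearer the fence than the jaw's clamping face, at the strip's upper face (11 mm above the base's top)
- hole_left3 (a point): centre of a hole in the jaw's strip at y = +66 mm, 30 mm behind the jaw's clamping face, at the strip's upper face (11 mm above the base's top)
- post_left (a point): foot of the fixed steel post at x = -44, y = +66 mm in the jig (beyond the fence), on the base's top; 8 mm across, 16 mm high, plain top
- hole_right1 (a point): centre of a hole in the jaw's strip at y = -66 mm, 38 mm nearer the fence than the jaw's clamping face, at the strip's upper face (11 mm above the base's top)
- hole_right2 (a point): centre of a hole in the jaw's strip at y = -66 mm, 4 mm nearer the fence than the jaw's clamping face, at the strip's upper face (11 mm above the base's top)
- hole_right3 (a point): centre of a hole in the jaw's strip at y = -66 mm, 30 mm behind the jaw's clamping face, at the strip's upper face (11 mm above the base's top)
- post_right (a point): foot of the fixed steel post at x = -44, y = -66 mm in the jig (beyond the fence), on the base's top; 8 mm across, 16 mm high, plain top
- seg1_mid (a point): rack segment 1 (may be absent), dark wood, 40 to 85 g: a foot 34 (x) x 70 (y) x 12 mm high with an upright fin on it, 10 (x) x 56 (y) mm, 30 high, so 42 high in all; this point is its centre, half-way up (21 mm above its underside), z up. Grip it by the fin
- seg2_mid (a point): rack segment 2 (may be absent), dark wood, 40 to 85 g: a foot 34 (x) x 70 (y) x 12 mm high with an upright fin on it, 10 (x) x 56 (y) mm, 30 high, so 42 high in all; this point is its centre, half-way up (21 mm above its underside), z up. Grip it by the fin
- seg3_mid (a point): rack segment 3 (may be absent), dark wood, 40 to 85 g: a foot 34 (x) x 70 (y) x 12 mm high with an upright fin on it, 10 (x) x 56 (y) mm, 30 high, so 42 high in all; this point is its centre, half-way up (21 mm above its underside), z up. Grip it by the fin
- seg4_mid (a point): rack segment 4 (may be absent), dark wood, 40 to 85 g: a foot 34 (x) x 70 (y) x 12 mm high with an upright fin on it, 10 (x) x 56 (y) mm, 30 high, so 42 high in all; this point is its centre, half-way up (21 mm above its underside), z up. Grip it by the fin
- spring1_hookplug (a point): tension spring 1, hook end: centre of its steel plug, 24 (x) x 12 (y) x 22 (z) mm; x points along the spring to the eye, z up; 22 mm above the bench. Below the plug a hook reaches 11 mm down: shank x -1.5 to 5.5 of this point, 10 wide; at its foot a toe 4 high juts on to x 9.5, to catch under the strip. Hooked in, the plug rests on the strip
- spring1_ring (a point): spring 1, eye end: centre of its flat eye, a ring 24 mm across, hole 14, 6 high; x points away from the hook, z up; 112 mm from the hook plug's centre when unstretched, 3 mm above the bench. The plug that carries it, 20 (x) x 12 (y) x 33 (z) mm, has its underside level with the ring's and its centre 20 mm from the ring's towards the hook
- spring1_coil (a joint): stretch of this spring, m: 0 unstretched, at most 0.045; pulls with 2 N + 200 N/m (7 N at 0.025). The coil also bends up and down (up to 0.35 rad at each plug, 0.25 N m/rad), not sideways; the free end sags some 10 to 15 mm when held by one plug
- spring2_hookplug (a point): tension spring 2, hook end: centre of its steel plug, 24 (x) x 12 (y) x 22 (z) mm; x points along the spring to the eye, z up; 22 mm above the bench. Below the plug a hook reaches 11 mm down: shank x -1.5 to 5.5 of this point, 10 wide; at its foot a toe 4 high juts on to x 9.5, to catch under the strip. Hooked in, the plug rests on the strip
- spring2_ring (a point): spring 2, eye end: centre of its flat eye, a ring 24 mm across, hole 14, 6 high; x points away from the hook, z up; 112 mm from the hook plug's centre when unstretched, 3 mm above the bench. The plug that carries it, 20 (x) x 12 (y) x 33 (z) mm, has its underside level with the ring's and its centre 20 mm from the ring's towards the hook
- spring2_coil (a joint): stretch of this spring, m: 0 unstretched, at most 0.045; pulls with 2 N + 200 N/m (7 N at 0.025). The coil also bends up and down (up to 0.35 rad at each plug, 0.25 N m/rad), not sideways; the free end sags some 10 to 15 mm when held by one plug
- glue: bystander: white glue bottle, 48 mm across, 130 mm high; origin under its centre
- offcut: bystander: brown wooden offcut, 90 x 60 x 45 mm; origin under its centre
Things that resemble listed ones, but are neither listed nor needed, are in the scene too. What is shaped like the part that bears spring2_hookplug but green or yellow is not meant.

How it is judged:
On the way:
1. every segment present lies in the jig's channel between fence and jaw, fin upright and across (x of each of seg1_mid, seg2_mid, seg3_mid, seg4_mid in the frame of jig above 0.011 m and x of each of seg1_mid, seg2_mid, seg3_mid, seg4_mid in the frame of jaw_face below -0.01 m and y of seg1_mid in the frame of jig between -0.009 and 0.009 m and z of each of seg1_mid, seg2_mid, seg3_mid, seg4_mid in the frame of jig below 0.041 m and angle between each of seg1_mid, seg2_mid, seg3_mid, seg4_mid's own z axis and vertical below 0.12 rad and angle between the y axis of each of seg1_mid, seg2_mid, seg3_mid, seg4_mid and the y axis of jig, either way round below 0.15 rad and y of seg2_mid in the frame of jig between -0.009 and 0.009 m and y of seg3_mid in the frame of jig between -0.009 and 0.009 m and y of seg4_mid in the frame of jig between -0.009 and 0.009 m), for 0.2 s.
At the end, for the whole second after the job is handed in: segments flat in the channel (9 mm of its middle, 0.15 rad of square), tight between fence and jaw (4 mm at each); one spring per side: hook down through a hole of the strip (plug within 5.5 mm of it), eye down over the post (ring centre under 9.5 mm above the base), stretched over 15 mm (all of step 1 and x of any of seg1_mid, seg2_mid, seg3_mid, seg4_mid in the frame of jig below 0.021 m and x of any of seg1_mid, seg2_mid, seg3_mid, seg4_mid in the frame of jaw_face above -0.021 m and (((horizontal distance between spring1_hookplug and hole_left1 below 0.011 m or horizontal distance between spring1_hookplug and hole_left2 below 0.011 m or horizontal distance between spring1_hookplug and hole_left3 below 0.011 m) and z of spring1_hookplug in the frame of jaw_face below 0.0275 m and horizontal distance between spring1_ring and post_left below 0.008 m and z of spring1_ring in the frame of post_left below 0.0095 m) or ((horizontal distance between spring1_hookplug and hole_right1 below 0.011 m or horizontal distance between spring1_hookplug and hole_right2 below 0.011 m or horizontal distance between spring1_hookplug and hole_right3 below 0.011 m) and z of spring1_hookplug in the frame of jaw_face below 0.0275 m and horizontal distance between spring1_ring and post_right below 0.008 m and z of spring1_ring in the frame of post_right below 0.0095 m)) and value of joint each of spring1_coil, spring2_coil above 0.015 m and (((horizontal distance between spring2_hookplug and hole_left1 below 0.011 m or horizontal distance between spring2_hookplug and hole_left2 below 0.011 m or horizontal distance between spring2_hookplug and hole_left3 below 0.011 m) and z of spring2_hookplug in the frame of jaw_face below 0.0275 m and horizontal distance between spring2_ring and post_left below 0.008 m and z of spring2_ring in the frame of post_left below 0.0095 m) or ((horizontal distance between spring2_hookplug and hole_right1 below 0.011 m or horizontal distance between spring2_hookplug and hole_right2 below 0.011 m or horizontal distance between spring2_hookplug and hole_right3 below 0.011 m) and z of spring2_hookplug in the frame of jaw_face below 0.0275 m and horizontal distance between spring2_ring and post_right below 0.008 m and z of spring2_ring in the frame of post_right below 0.0095 m))); the robot touches nothing.
It fails at once if the glue bottle is knocked more than 30 mm aside (distance of glue from where it was at the start of the episode above 0.03 m).
It fails at once if the offcut is knocked more than 30 mm aside (distance of offcut from where it was at the start of the episode above 0.03 m).
Of seg1, seg2, seg3, seg4 only 2 to 4 are there at a start; the rules pass over those that are not, and their reading is None.
At some moment in a run one of seg1, seg2, seg3, seg4 may be knocked a few centimetres aside while the robot is not near it.
Once in a run the grip may slacken for a moment while it holds something.
It also fails if it takes over 210 s, if anything falls off the work surface, if the arm or the gripper's body presses on something with over 40 N, if the wrist force passes 120 N, or if a joint passes its speed limit or range.

ROBOT

A 6-joint arm with a two-finger parallel gripper is mounted at the origin on the work surface. World frame = base frame: x ahead of the robot, y to its left, z up, the work surface at z = 0. Lengths are in m, angles in rad, forces in N, time in s.
With the tool pointing down it reaches from about 0.375 to 0.825 m from the base axis. Payload 5.5 kg.
Tool frame: the origin (TCP) lies midway between the tips of the shut fingers; the grasp point (between the pads) lies behind it (pinch_z is the z of the grasp point in the tool frame, in m); z points along the fingers, y is the line along which they close (so a half turn about z gives the same grasp; the last joint's range is limited). The gripper opens to 85 mm and grips with 20 to 120 N. Pads are 22 mm wide; open, the fingers measure 114 mm over their backs; the gripper's body (76 mm by 85 mm) begins 54 mm behind the grasp point. The pads swing forward as they close: fully open they stand 13 mm farther back than shut.
Start: joints at [1.309, 0.314, -0.047, 1.21, 0, 1.571], TCP at [0.155, 0.58, 0.231] pointing down, gripper open.
Joint ranges: [-2.67, 2.67], [-0.69, 1.73], [-1.03, 1.25], [-2.08, 2.16], [-1.42, 1.45], [-3.14, 3.14]. Speed limits (rad/s): [2.39, 2.39, 3.01, 3.14, 3.14, 3.14].

INTERFACE

Orientations are given as a unit quaternion [x, y, z, w].
In Python, from bench import * gives the robot as it stands.
- The arm moves only by the tool drive_tool, never from a script. Its argument "commands" is a list of rows, each a list of 5 numbers: the shift along the tool's x, y, z in m, then the turn about the tool's z in rad, then the finger opening in m, from 0 to 0.0854. In form: [[dx, dy, dz, yaw, hand], ...]. A call has 1 to 12 rows; each row shifts and turns the commanded pose from where the row before left it, along the tool's axes as they then stand; what a row does not reach is not made up. A row lasts 1/8 s, in which the tool goes at most 62.5 mm and 10.7 degrees, less where a joint would pass 70% of its speed; a pose out of reach is approached as far as the arm can. A call is refused whole if a number of a shift passes 0.0625 or a number of a turn 0.188, either way. A call with a gripper value outside its range is refused whole. The fingers move at their own pace and stop on an object; "force" is the grip in N (left out, the last holds). Time passes only in rows, so rows that do not move let the fingers close. It gives the time, the measured TCP pose, the force, the opening and the grip force at its end, in the units of the state.
- observe(): the state, without advancing time (a new reading comes with each control period).
- capture(name): name is "side" or "top"; returns a dict with "image" (400x640x3 uint8, red, green, blue), "fx", "fy", "cx", "cy" (pixels), "extrinsics" (4x4, takes a point from camera to world coordinates). Camera axes: x right, y up, looking along -z (the intrinsics and any distortion apply to the point x, -y, -z); pixel columns grow to the right and rows downward; lengths in m; the calibration is good to about 2 mm. A picture is of the moment at which its call begins. There is no depth.
- sign_off(): hands the job in; it is judged then, once.
The state is a dict: "time_s": time; "qpos": joint angles; "qd": joint speeds; "joint_efforts": joint torques, N m; "position": TCP position; "eef_rot": TCP orientation; "contact_force": force on the tool from outside, world axes, zero at the start; "ft_torque": the same for the moment, N m; "gripper_width": finger opening in m; "finger_force": force on a finger pad.
Only numpy, scipy, OpenCV 4.12 (cv2) and the standard library are available. Lean on these libraries where they do the work, as an engineer would, in place of code of your own. Each camera call takes 0.05 s, during which the arm holds its last target. There are 200 camera calls.

## Working session

There is one attempt and no reset: what is moved stays moved. The work goes in short steps, Python scripts to look and compute and a tool call to move; the robot and the scene stay as the last step left them, time stands still between calls to the robot, and variables do not carry over. Pictures are saved under pics/ and viewed, at most 14 in all, crops included, and the job is handed in when it is done.

Besides the shell and the picture viewer there is one more tool, called as name(argument=value, ...), one argument or row to a line, values as JSON. drive_tool: Moves the arm, as the interface text tells. Its arguments: {"type":"object","properties":{"commands":{"type":"array"},"force":{"type":"number"}},"required":["commands"]}

```bash
ls; mkdir -p pics; python3 - <<'E'
from bench import *
import cv2,numpy as np
s=observe();print({k:np.round(v,3).tolist() for k,v in s.items()})
for n in("top","side"):
    c=capture(n);cv2.imwrite(f"pics/{n}0.png",c["image"][:,:,::-1]);print(n,[round(c[k],1) for k in("fx","fy","cx","cy")],np.round(c["extrinsics"],3).tolist(),[k for k in c])
E
```

```text
pics
{'time_s': 0.0, 'qpos': [1.309, 0.314, -0.048, 1.21, -0.0, 1.571], 'qd': [-0.0, -0.001, 0.002, 0.0, 0.0, -0.001], 'joint_efforts': [-0.001, -53.959, 33.975, 0.019, -0.0, 0.0], 'position': [0.155, 0.579, 0.23], 'eef_rot': [0.131, 0.991, -0.001, -0.0], 'contact_force': [0.495, 0.133, 0.509], 'ft_torque': [0.01, 0.002, -0.028], 'finger_force': 0.0, 'gripper_width': 0.085}
top [387.2, 387.2, 307.6, 201.9] [[-0.016, 1.0, -0.018, 0.509], [-1.0, -0.016, -0.024, 0.004], [-0.024, 0.017, 1.0, 1.022], [0.0, 0.0, 0.0, 1.0]] ['image', 'fx', 'fy', 'cx', 'cy', 'extrinsics']
side [373.2, 373.2, 321.5, 200.9] [[0.79, 0.359, -0.497, 0.094], [-0.613, 0.483, -0.625, -0.536], [0.016, 0.799, 0.601, 0.593], [0.0, 0.0, 0.0, 1.0]] ['image', 'fx', 'fy', 'cx', 'cy', 'extrinsics']
```

View pics/top0.png

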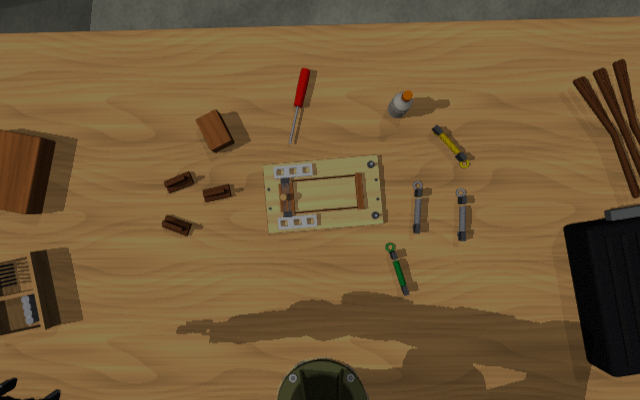

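View pics/side0.png

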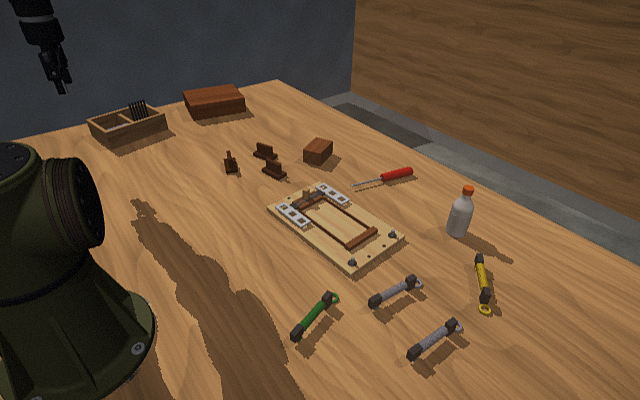

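```bash
python3 - <<'E'
import bench,cv2,numpy as np
print([k for k in dir(bench) if k[0]!='_'], getattr(bench,'pinch_z',None))
i=cv2.imread("pics/top0.png")
cv2.imwrite("pics/c1.png",cv2.resize(i[140:300,250:480],None,fx=3.4,fy=3.4,interpolation=cv2.INTER_CUBIC))
h=cv2.cvtColor(i,cv2.COLOR_BGR2HSV)
def rep(nm,m,x0,y0,x1,y1,amin):
    mm=np.zeros_like(m);mm[y0:y1,x0:x1]=m[y0:y1,x0:x1]
    for c in cv2.findContours(mm,cv2.RETR_EXTERNAL,cv2.CHAIN_APPROX_NONE)[0]:
        if cv2.contourArea(c)>amin:print(nm,cv2.contourArea(c),[np.round(v,1) for v in cv2.minAreaRect(c)])
for p in[(330,190),(270,200),(240,180),(390,200),(418,210),(182,181)]:print(p,i[p[1],p[0]],h[p[1],p[0]])
E
```

```text
['IKError', 'capture', 'observe', 'pinch_z', 'sign_off'] -0.0187
(330, 190) [ 85 130 139] [ 25  99 139]
(270, 200) [ 83 128 139] [ 24 103 139]
(240, 180) [ 60 100 133] [ 16 140 133]
(390, 200) [ 61 103 136] [ 17 141 136]
(418, 210) [90 87 88] [130   8  90]
(182, 181) [ 2  9 15] [ 16 221  15]
```

View pics/c1.png

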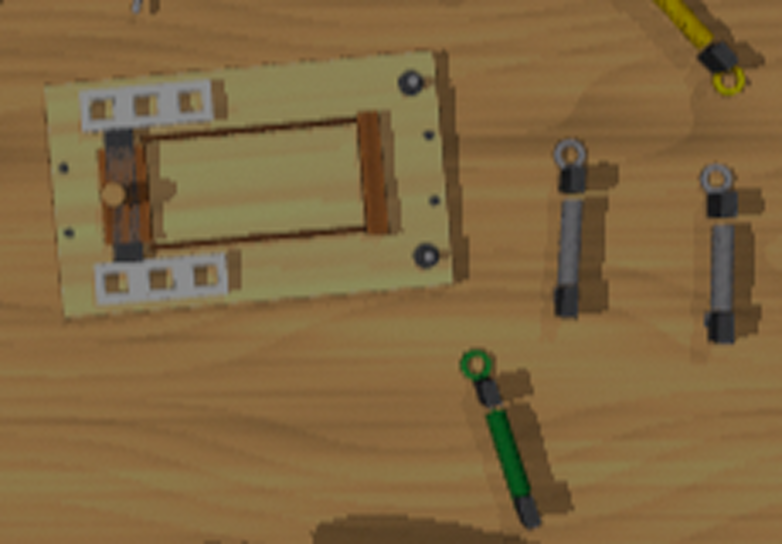

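```bash
cat > hp.py <<'E'
from bench import *
import cv2,numpy as np
from scipy.spatial.transform import Rotation as Ro
def ray(c,u,v,z):
    d=c["extrinsics"][:3,:3]@np.array([(u-c["cx"])/c["fx"],-(v-c["cy"])/c["fy"],-1.]);o=c["extrinsics"][:3,3]
    return (o+d*(z-o[2])/d[2])[:2]
def proj(c,p):
    q=np.linalg.inv(c["extrinsics"])@np.r_[p,1.];return np.array([c["cx"]-c["fx"]*q[0]/q[2],c["cy"]+c["fy"]*q[1]/q[2]])
def go(x,y,z=None,ang=None):
    "tool-frame move to world x,y (grasp point z); ang = world angle of tool y"
    s=observe();R=Ro.from_quat(s["eef_rot"]).as_matrix();p=np.array(s["position"])
    zt=p[2] if z is None else z-0.0187   # TCP is 18.7mm below grasp point
    d=R.T@(np.array([x,y,zt])-p);a0=np.arctan2(R[1,1],R[0,1]);o=f"t={s['time_s']:.1f} d_tool(mm)={np.round(d*1e3,1)}"
    if ang is not None:
        t=(ang-a0+np.pi/2)%np.pi-np.pi/2;o+=f" yaw={-t:.3f} (or {-t+np.pi:.3f}/{-t-np.pi:.3f}) q6={s['qpos'][5]:.2f}"
    print(o,"tcp",np.round(p,4),"toolx ang",round(np.arctan2(R[1,0],R[0,0]),3))
def snap(n,name,x0,y0,x1,y1,f):
    c=capture(n);cv2.imwrite(f"pics/{name}.png",cv2.resize(c["image"][y0:y1,x0:x1,::-1],None,fx=f,fy=f,interpolation=cv2.INTER_CUBIC));return c
E
python3 - <<'E'
from hp import *
c=snap("top","c2",145,150,265,250,6)
i=c["image"];h=cv2.cvtColor(i,cv2.COLOR_RGB2HSV)
m=((abs(h[:,:,0].astype(int)-25)<4)&(h[:,:,2]>95)).astype(np.uint8);m[:140]=0;m[250:]=0;m[:,:250]=0;m[:,400:]=0
m=cv2.morphologyEx(m,cv2.MORPH_OPEN,np.ones((3,3)))
k=max(cv2.findContours(m,0,1)[0],key=cv2.contourArea)
r=cv2.minAreaRect(k);print(r)
P=np.array([ray(c,u,v,.015) for u,v in cv2.boxPoints(r)]);print(P.round(4),np.linalg.norm(P-np.roll(P,1,0),axis=1))
C=P.mean(0)
a=ray(c,370.9,164.4,.031);b=ray(c,375.6,215.3,.031);print("posts R,L",a,b,np.linalg.norm(a-b))
print("center",C,"postmid",(a+b)/2, np.linalg.norm(C-(a+b)/2),"expect .130; ang x", np.arctan2(*(C-(a+b)/2)[::-1]), np.arctan2(*(b-a)[::-1])-np.pi/2)
E
```

```text
((347.69012451171875, 175.32147216796875), (36.21225357055664, 61.496368408203125), 84.95755004882812)
[[ 0.6357  0.0058]
 [ 0.6468 -0.1534]
 [ 0.5529 -0.1599]
 [ 0.5415 -0.0009]] [0.09440658 0.1596203  0.09407244 0.15933311]
posts R,L [ 0.61974743 -0.13559114] [ 0.48958458 -0.14513555] 0.13051231279136502
center [ 0.59423682 -0.07709036] postmid [ 0.55466601 -0.14036335] 0.07462787825664743 expect .130; ang x 1.0119107162089165 -4.639193320727436
```

View pics/c2.png

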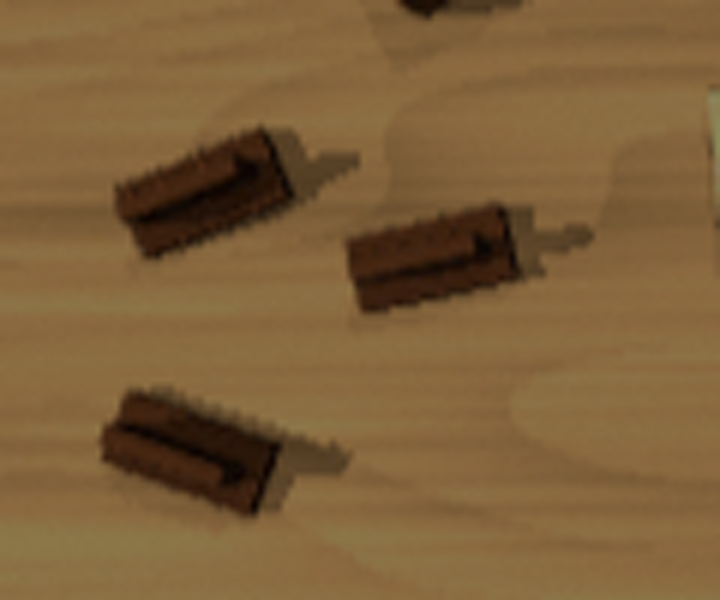

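```bash
python3 - <<'E'
from hp import *
c=capture("top")
i=c["image"];h=cv2.cvtColor(i,cv2.COLOR_RGB2HSV).astype(int)
m=((abs(h[:,:,0]-25)<4)&(h[:,:,2]>110)&(h[:,:,1]<125)).astype(np.uint8);m[:145]=0;m[240:]=0;m[:,:258]=0;m[:,390:]=0
m=cv2.morphologyEx(m,cv2.MORPH_OPEN,np.ones((2,2)));m=cv2.morphologyEx(m,cv2.MORPH_CLOSE,np.ones((7,7)))
k=max(cv2.findContours(m,0,1)[0],key=cv2.contourArea)
r=cv2.minAreaRect(k);print(r)
P=np.array([ray(c,u,v,.015) for u,v in cv2.boxPoints(r)]);print(P.round(4),np.linalg.norm(P-np.roll(P,1,0),axis=1))
Q=np.array([ray(c,250+u/3.4,140+v/3.4,.015) for u,v in[(46,87),(434,50),(453,284),(65,318)]])
for C in(P.mean(0),Q.mean(0)):
    a=ray(c,370.9,164.4,.031);b=ray(c,375.6,215.3,.031);M=(a+b)/2
    print("C",C,"M",M,np.linalg.norm(C-M),"ang x",np.arctan2(*(C-M)[::-1]),np.arctan2(*(b-a)[::-1])-np.pi/2+2*np.pi)
g=cv2.cvtColor(i,cv2.COLOR_RGB2GRAY)
m=(h[:,:,2]<72).astype(np.uint8);m[:150]=0;m[250:]=0;m[:,:150]=0;m[:,245:]=0
print(i[225,197:207].tolist())
for k in cv2.findContours(m,0,1)[0]:
    if cv2.contourArea(k)>80:
        r=cv2.minAreaRect(k);B=np.array([ray(c,u,v,.012) for u,v in cv2.boxPoints(r)]);e=np.diff(B,axis=0);L=np.linalg.norm(e,axis=1);e=e[np.argmax(L)]
        print("seg",np.round(r[0],1),B.mean(0).round(4),L.round(3)[:2],"yaxis ang",round(np.arctan2(e[1],e[0]),3))
E
```

```text
((323.68670654296875, 194.89682006835938), (68.9571762084961, 114.4377212524414), 85.03025817871094)
[[ 0.6238  0.1413]
 [ 0.6441 -0.1559]
 [ 0.4657 -0.1679]
 [ 0.4442  0.1282]] [0.18000561 0.29790254 0.1788195  0.29688324]
C [ 0.54445479 -0.01357315] M [ 0.55466601 -0.14036335] 0.1272007165266138 ang x 1.6511592239095216 1.64399198645215
C [ 0.54591638 -0.0128076 ] M [ 0.55466601 -0.14036335] 0.12785547912413894 ang x 1.6392835492801203 1.64399198645215
[[85, 63, 37], [83, 61, 36], [86, 64, 37], [87, 64, 37], [92, 70, 41], [112, 84, 50], [113, 84, 50], [136, 104, 62], [137, 106, 64], [137, 105, 63]]
seg [176.5 224.7] [0.4724 0.3738] [0.035 0.074] yaxis ang -1.935
seg [217.  192.9] [0.5543 0.2658] [0.072 0.034] yaxis ang -1.344
seg [178.7 182.2] [0.5841 0.3668] [0.075 0.037] yaxis ang -1.241
```

```bash
python3 - <<'E'
from hp import *
go(.4724,.3738,.12,1.207+1.5708)
c=capture("top")
J0=np.array([.5514,-.0975]);a=1.645;ex=np.array([np.cos(a),np.sin(a)]);ey=np.array([-ex[1],ex[0]])
for n,p,z in[("knob",(113,194),.054),("jawface",(150,190),.026),("holeL2",(160,279),.026),("holeR2",(147,105),.026),("fence",(358,172),.027),("ringA",(570,154),.006),("hookA",(567,302),.033),("ringB",(717,180),.006),("hookB",(721,328),.033)]:
    w=ray(c,250+p[0]/3.4,140+p[1]/3.4,z);d=w-J0;print(n,w.round(4),"jig",np.round([d@ex,d@ey],4))
E
```

```text
t=0.2 d_tool(mm)=[-359.6 -116.2  129.6] yaw=-1.469 (or 1.673/-4.610) q6=1.57 tcp [0.1552 0.5792 0.2307] toolx ang 2.88
knob [0.5392 0.088 ] jig [ 0.1859 -0.0016]
jawface [0.5427 0.0623] jig [ 0.16   -0.0031]
holeL2 [0.4752 0.0557] jig [0.1585 0.0647]
holeR2 [0.6072 0.0636] jig [ 0.1565 -0.0676]
fence [ 0.5536 -0.095 ] jig [ 0.0023 -0.0024]
ringA [ 0.5657 -0.2597] jig [-0.1628 -0.0022]
hookA [ 0.4538 -0.2482] jig [-0.143   0.1085]
ringB [ 0.5439 -0.371 ] jig [-0.2722  0.0278]
hookB [ 0.4328 -0.3615] jig [-0.2545  0.1378]
```

drive_tool(
  commands=[
    [-0.06, -0.0194, 0.02, 0, 0.045],
    [-0.06, -0.0194, 0.02, 0, 0.045],
    [-0.06, -0.0194, 0.02, 0, 0.045],
    [-0.06, -0.0194, 0.02, 0, 0.045],
    [-0.06, -0.0194, 0.02, 0, 0.045],
    [-0.06, -0.0194, 0.02, 0, 0.045],
    [0, 0, 0, -0.184, 0.045],
    [0, 0, 0, -0.184, 0.045],
    [0, 0, 0, -0.184, 0.045],
    [0, 0, 0, -0.184, 0.045],
    [0, 0, 0, -0.184, 0.045],
    [0, 0, 0, -0.184, 0.045],
  ],
  force=50,
)

```text
time_s: 1.75
position: [0.4553, 0.3852, 0.1178]
eef_rot: [-0.412, 0.911, -0.0, -0.0]
contact_force: [-0.1, -1.0, 0.1]
gripper_width: 0.0449
finger_force: 0.0
```

```bash
python3 - <<'E'
from hp import *
go(.4724,.3738,.0347,1.207+1.5708)
E
```

```text
t=1.8 d_tool(mm)=[ -2.8 -20.4 101.8] yaw=-0.359 (or 2.783/-3.500) q6=-0.15 tcp [0.4553 0.3852 0.1178] toolx ang -2.293
```

drive_tool(
  commands=[
    [-0.0028, -0.0204, 0, 0, 0.045],
    [0, 0, 0.02, -0.18, 0.045],
    [0, 0, 0.02, -0.179, 0.045],
    [0, 0, 0.02, 0, 0.045],
    [0, 0, 0.0, 0, 0.045],
    [0, 0, 0, 0, 0.045],
  ],
)

```text
time_s: 2.5
position: [0.4732, 0.3737, 0.0586]
eef_rot: [-0.564, 0.825, -0.0, 0.0]
contact_force: [1.2, 0.1, 0.0]
gripper_width: 0.0445
finger_force: 0.0
```

```bash
python3 - <<'E'
from hp import *
go(.4724,.3738,.0347,1.207+1.5708)
c=snap("side","s1",180,110,340,210,5)
E
```

```text
t=2.5 d_tool(mm)=[ 0.2  0.8 42.6] yaw=-0.008 (or 3.134/-3.149) q6=-0.53 tcp [0.4732 0.3737 0.0586] toolx ang -1.942
```

View pics/s1.png

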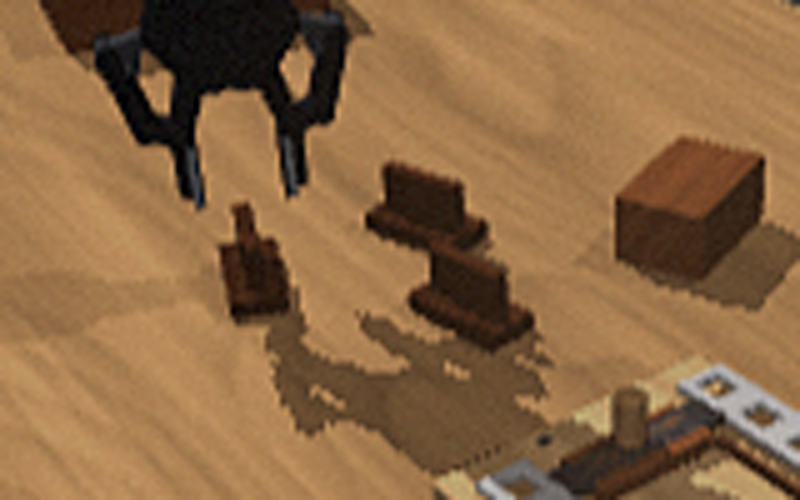

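drive_tool(
  commands=[
    [0, 0.0008, 0.021, 0, 0.045],
    [0, 0, 0.021, 0, 0.045],
    [0, 0, 0, 0, 0.045],
    [0, 0, 0, 0, 0.0],
    [0, 0, 0, 0, 0.0],
    [0, 0, 0, 0, 0.0],
    [0, 0, 0, 0, 0.0],
    [0, 0, 0, 0, 0.0],
    [0, 0, 0, 0, 0.0],
  ],
)

```text
time_s: 3.68
position: [0.4727, 0.3749, 0.0174]
eef_rot: [-0.565, 0.825, 0.0, 0.001]
contact_force: [0.5, -0.3, 5.7]
gripper_width: 0.0091
finger_force: 50.2
```

```bash
cat >> hp.py <<'E'
J0=np.array([.5527,-.0974]);JA=1.645
def jig(x,y):
    return J0+np.array([np.cos(JA),np.sin(JA)])*x+np.array([-np.sin(JA),np.cos(JA)])*y
E
python3 - <<'E'
from hp import *
go(*jig(.022,0),.0347+.115,JA)
E
```

```text
t=3.7 d_tool(mm)=[ 391.4 -235.9 -114.2] yaw=1.127 (or 4.268/-2.015) q6=-0.53 tcp [0.4727 0.3749 0.0174] toolx ang -1.94
```

drive_tool(
  commands=[
    [0, 0, -0.038, 0, 0],
    [0, 0, -0.038, 0, 0],
    [0, 0, -0.038, 0, 0],
    [0.049, -0.0295, 0, 0, 0],
    [0.049, -0.0295, 0, 0, 0],
    [0.049, -0.0295, 0, 0, 0],
    [0.049, -0.0295, 0, 0, 0],
    [0.049, -0.0295, 0, 0, 0],
    [0.049, -0.0295, 0, 0, 0],
    [0.049, -0.0295, 0, 0, 0],
    [0.049, -0.0295, 0, 0, 0],
    [0, 0, 0, 0.16, 0],
  ],
)

```text
time_s: 5.18
position: [0.5507, -0.0807, 0.1302]
eef_rot: [-0.493, 0.87, -0.001, 0.0]
contact_force: [-0.6, 1.2, 0.5]
gripper_width: 0.009
finger_force: 49.2
```

drive_tool(
  commands=[
    [0, 0, 0, 0.161, 0],
    [0, 0, 0, 0.161, 0],
    [0, 0, 0, 0.161, 0],
    [0, 0, 0, 0.161, 0],
    [0, 0, 0, 0.161, 0],
    [0, 0, 0, 0.161, 0],
    [0, 0, 0, 0, 0],
  ],
)

```text
time_s: 6.05
position: [0.5501, -0.0767, 0.1301]
eef_rot: [-0.038, 0.999, -0.0, 0.0]
contact_force: [-0.1, -0.7, 0.5]
gripper_width: 0.0091
finger_force: 49.2
```

```bash
python3 - <<'E'
from hp import *
go(*jig(.022,0),.0347+.016,JA)
c=snap("top","t3",280,130,400,230,6)
E
```

```text
t=6.0 d_tool(mm)=[-1.1  1.1 98.1] yaw=0.003 (or 3.144/-3.139) q6=-0.22 tcp [ 0.5501 -0.0767  0.1301] toolx ang -3.065
```

View pics/t3.png

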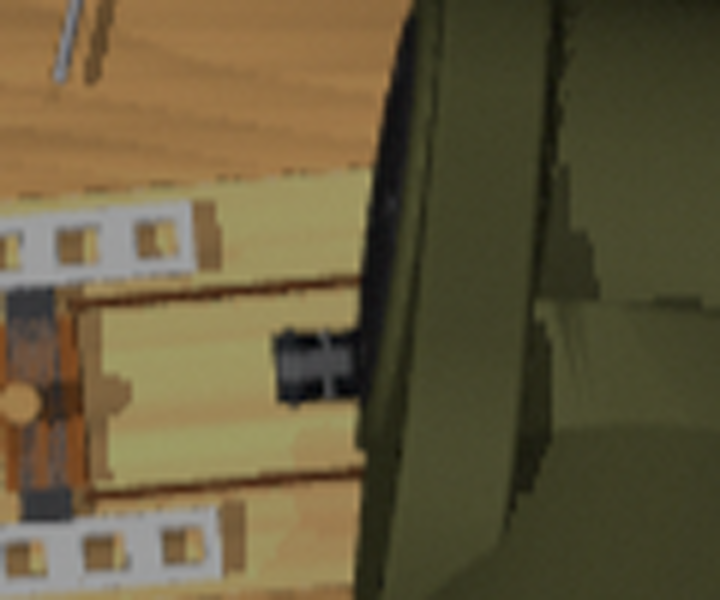

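```bash
python3 - <<'E'
from hp import *
c=capture("top")
ex=np.array([np.cos(JA),np.sin(JA)]);ey=np.array([-ex[1],ex[0]])
for u,v in[(296.7,196.2),(338.3,192.75)]:
    d=ray(c,u,v,.020)-J0;print(d@ex,d@ey)
go(*jig(.024,0),.0347+.0165,JA)
E
```

```text
0.15373380838833228 -0.000628478303044664
0.04571719287490331 0.00021812842421712123
t=6.2 d_tool(mm)=[-1.1  3.1 97.5] yaw=0.004 (or 3.145/-3.138) q6=-0.22 tcp [ 0.5501 -0.0767  0.13  ] toolx ang -3.064
```

drive_tool(
  commands=[
    [-0.0011, 0.0031, 0.03, 0, 0],
    [0, 0, 0.03, 0, 0],
    [0, 0, 0.025, 0, 0],
    [0, 0, 0.006, 0, 0],
    [0, 0, 0.005, 0, 0],
    [0, 0, 0, 0, 0],
  ],
)

```text
time_s: 6.9
position: [0.5515, -0.0736, 0.0345]
eef_rot: [-0.038, 0.999, -0.0, 0.0]
contact_force: [-0.2, 0.1, -0.2]
gripper_width: 0.0091
finger_force: 49.2
```

drive_tool(
  commands=[
    [0, 0, 0.0, 0, 0.03],
    [0, 0, 0, 0, 0.03],
    [0, 0, 0, 0, 0.03],
    [0, 0, -0.04, 0, 0.03],
    [0, 0, -0.04, 0, 0.03],
    [0, 0, 0, 0, 0.045],
  ],
)

```text
time_s: 7.65
position: [0.5538, -0.0739, 0.1175]
eef_rot: [-0.038, 0.999, -0.001, 0.003]
contact_force: [1.2, -0.6, -0.7]
gripper_width: 0.0449
finger_force: 0.0
```

```bash
python3 - <<'E'
from hp import *
go(.5543,.2658,.12,1.798-1.5708)
E
```

```text
t=7.7 d_tool(mm)=[-25.9 338.7  15.9] yaw=1.419 (or 4.560/-1.723) q6=-0.21 tcp [ 0.5538 -0.0739  0.1175] toolx ang -3.066
```

drive_tool(
  commands=[
    [-0.0043, 0.0565, 0, 0, 0.045],
    [-0.0043, 0.0565, 0, 0, 0.045],
    [-0.0043, 0.0565, 0, 0, 0.045],
    [-0.0043, 0.0565, 0, 0, 0.045],
    [-0.0043, 0.0565, 0, 0, 0.045],
    [-0.0043, 0.0565, 0, 0, 0.045],
    [0, 0, 0, 0.177, 0.045],
    [0, 0, 0, 0.177, 0.045],
    [0, 0, 0, 0.177, 0.045],
    [0, 0, 0, 0.177, 0.045],
    [0, 0, 0, 0.177, 0.045],
    [0, 0, 0, 0.177, 0.045],
  ],
)

```text
time_s: 9.15
position: [0.5507, 0.2662, 0.1128]
eef_rot: [0.476, 0.879, -0.001, -0.0]
contact_force: [-0.5, 0.3, -0.3]
gripper_width: 0.045
finger_force: 0.0
```

drive_tool(
  commands=[
    [0, 0, 0.0, 0.177, 0.045],
    [0, 0, 0.0, 0.177, 0.045],
    [0, 0, 0, 0, 0.045],
  ],
)

```text
time_s: 9.52
position: [0.5507, 0.2662, 0.113]
eef_rot: [0.621, 0.784, -0.001, -0.0]
contact_force: [-0.1, -0.1, -0.1]
gripper_width: 0.0448
finger_force: 0.0
```

```bash
python3 - <<'E'
from hp import *
go(.5543,.2658,.12,1.798-1.5708)
a=snap("top","a",150,140,400,240,3.2);b=snap("side","b",180,110,430,290,3.2)
i=np.vstack([cv2.imread("pics/a.png"),cv2.imread("pics/b.png")]);i=cv2.resize(i,(535,600)) if i.shape[0]<=600 else cv2.resize(i,None,fx=600/i.shape[0],fy=600/i.shape[0]);cv2.imwrite("pics/ab1.png",i);print(i.shape)
E
```

```text
t=9.5 d_tool(mm)=[-1.2  3.4 11.7] yaw=0.005 (or 3.146/-3.137) q6=1.79 tcp [0.5507 0.2662 0.113 ] toolx ang 1.803
(600, 536, 3)
```

View pics/ab1.png

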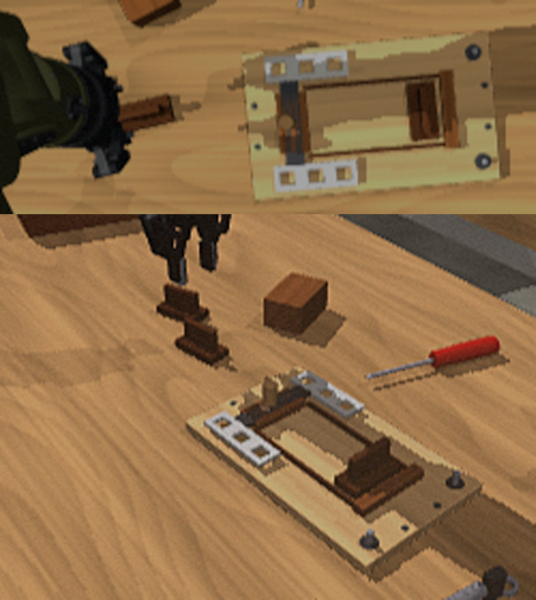

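drive_tool(
  commands=[
    [-0.0012, 0.0034, 0.03, 0.005, 0.045],
    [0, 0, 0.03, 0, 0.045],
    [0, 0, 0.026, 0, 0.045],
    [0, 0, 0.01, 0, 0.045],
    [0, 0, 0, 0, 0],
    [0, 0, 0, 0, 0],
    [0, 0, 0, 0, 0],
    [0, 0, 0, 0, 0],
    [0, 0, 0, 0, 0],
    [0, 0, -0.038, 0, 0],
    [0, 0, -0.038, 0, 0],
    [0, 0, -0.038, 0, 0],
  ],
)

```text
time_s: 11.12
position: [0.5544, 0.2659, 0.1329]
eef_rot: [0.623, 0.782, -0.0, -0.0]
contact_force: [-0.1, 0.3, -1.8]
gripper_width: 0.0088
finger_force: 50.6
```

```bash
python3 - <<'E'
from hp import *
go(*jig(.070,0),.0347+.0165,JA)
E
```

```text
t=11.1 d_tool(mm)=[-284.5  -72.2  100.5] yaw=-1.420 (or 1.722/-4.562) q6=1.79 tcp [0.5544 0.2659 0.1329] toolx ang 1.796
```

drive_tool(
  commands=[
    [-0.0474, -0.012, 0, 0, 0],
    [-0.0474, -0.012, 0, 0, 0],
    [-0.0474, -0.012, 0, 0, 0],
    [-0.0474, -0.012, 0, 0, 0],
    [-0.0474, -0.012, 0, 0, 0],
    [-0.0474, -0.012, 0, 0, 0],
    [0, 0, 0, -0.178, 0],
    [0, 0, 0, -0.178, 0],
    [0, 0, 0, -0.178, 0],
    [0, 0, 0, -0.178, 0],
    [0, 0, 0, -0.178, 0],
    [0, 0, 0, -0.178, 0],
  ],
)

```text
time_s: 12.62
position: [0.5478, -0.0272, 0.1318]
eef_rot: [0.136, 0.991, -0.0, -0.0]
contact_force: [-0.1, 0.5, -1.5]
gripper_width: 0.0088
finger_force: 50.7
```

drive_tool(
  commands=[
    [0, 0, 0.02, -0.178, 0],
    [0, 0, 0.02, -0.174, 0],
    [0, 0, 0, 0, 0],
  ],
)

```text
time_s: 13.0
position: [0.5464, -0.0271, 0.0905]
eef_rot: [-0.036, 0.999, 0.0, -0.002]
contact_force: [0.1, -0.1, -0.7]
gripper_width: 0.0088
finger_force: 50.7
```

```bash
python3 - <<'E'
from hp import *
go(*jig(.070,0),.0347+.0165,JA)
E
```

```text
t=13.0 d_tool(mm)=[-1.3 -0.6 58. ] yaw=-0.002 (or 3.140/-3.143) q6=-0.12 tcp [ 0.5464 -0.0271  0.0905] toolx ang -3.069
```

drive_tool(
  commands=[
    [-0.0013, 0, 0.03, 0, 0],
    [0, 0, 0.02, 0, 0],
    [0, 0, 0.008, 0, 0],
    [0, 0, 0, 0, 0],
    [0, 0, 0.0, 0, 0.03],
    [0, 0, 0, 0, 0.03],
    [0, 0, 0, 0, 0.03],
    [0, 0, -0.04, 0, 0.03],
    [0, 0, -0.04, 0, 0.03],
    [0, 0, 0, 0, 0.045],
  ],
)

```text
time_s: 14.25
position: [0.5522, -0.0273, 0.1174]
eef_rot: [-0.037, 0.999, -0.0, 0.003]
contact_force: [0.9, 1.0, -0.8]
gripper_width: 0.0448
finger_force: 0.0
```

```bash
python3 - <<'E'
from hp import *
go(.5841,.3668,.12,1.900-1.5708)
E
```

```text
t=14.2 d_tool(mm)=[-60.8 390.6  16.2] yaw=1.316 (or 4.457/-1.826) q6=-0.12 tcp [ 0.5522 -0.0273  0.1174] toolx ang -3.068
```

drive_tool(
  commands=[
    [-0.0087, 0.0558, 0, 0, 0.045],
    [-0.0087, 0.0558, 0, 0, 0.045],
    [-0.0087, 0.0558, 0, 0, 0.045],
    [-0.0087, 0.0558, 0, 0, 0.045],
    [-0.0087, 0.0558, 0, 0, 0.045],
    [-0.0087, 0.0558, 0, 0, 0.045],
    [-0.0087, 0.0558, 0, 0, 0.045],
    [0, 0, 0, 0.165, 0.045],
    [0, 0, 0, 0.165, 0.045],
    [0, 0, 0, 0.165, 0.045],
    [0, 0, 0, 0.165, 0.045],
    [0, 0, 0, 0.165, 0.045],
  ],
)

```text
time_s: 15.75
position: [0.5806, 0.3666, 0.1126]
eef_rot: [0.369, 0.929, -0.001, -0.0]
contact_force: [0.4, 0.4, 0.5]
gripper_width: 0.0448
finger_force: 0.0
```

drive_tool(
  commands=[
    [0, 0, 0.02, 0.165, 0.045],
    [0, 0, 0.02, 0.165, 0.045],
    [0, 0, 0, 0.165, 0.045],
    [0, 0, 0, 0, 0.045],
  ],
)

```text
time_s: 16.25
position: [0.5805, 0.3665, 0.0726]
eef_rot: [0.583, 0.813, -0.001, -0.0]
contact_force: [0.4, 0.6, -0.2]
gripper_width: 0.0451
finger_force: 0.0
```

```bash
python3 - <<'E'
from hp import *
go(.5841,.3668,.0347,1.900-1.5708)
a=snap("top","a",150,140,400,240,3.2);b=snap("side","b",180,110,430,290,3.2)
i=np.vstack([cv2.imread("pics/a.png"),cv2.imread("pics/b.png")]);i=cv2.resize(i,(535,600));cv2.imwrite("pics/ab2.png",i)
E
```

```text
t=16.2 d_tool(mm)=[-0.8  3.6 56.6] yaw=-0.003 (or 3.139/-3.144) q6=1.81 tcp [0.5805 0.3665 0.0726] toolx ang 1.897
```

View pics/ab2.png

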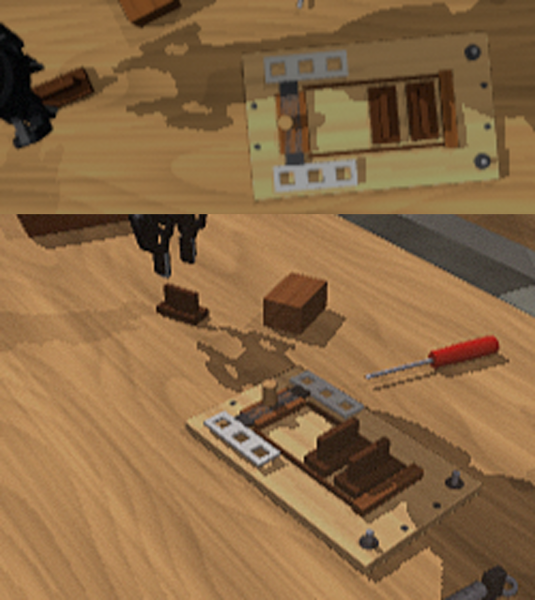

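Two segments stand in the channel; the third is still in place under the gripper.

drive_tool(
  commands=[
    [-0.0008, 0.0036, 0.028, 0, 0.045],
    [0, 0, 0.0275, 0, 0.045],
    [0, 0, 0, 0, 0.045],
    [0, 0, 0, 0, 0],
    [0, 0, 0, 0, 0],
    [0, 0, 0, 0, 0],
    [0, 0, 0, 0, 0],
    [0, 0, 0, 0, 0],
    [0, 0, -0.038, 0, 0],
    [0, 0, -0.038, 0, 0],
    [0, 0, -0.038, 0, 0],
  ],
)

```text
time_s: 17.73
position: [0.5845, 0.3671, 0.1336]
eef_rot: [0.583, 0.812, -0.0, -0.0]
contact_force: [0.9, -0.5, -0.8]
gripper_width: 0.0093
finger_force: 49.3
```

```bash
python3 - <<'E'
from hp import *
go(*jig(.117,0),.0347+.0165,JA)
E
```

```text
t=17.7 d_tool(mm)=[-316.7 -149.5  101.1] yaw=-1.320 (or 1.822/-4.461) q6=1.81 tcp [0.5845 0.3671 0.1336] toolx ang 1.896
```

drive_tool(
  commands=[
    [-0.0528, -0.0249, 0, 0, 0],
    [-0.0528, -0.0249, 0, 0, 0],
    [-0.0528, -0.0249, 0, 0, 0],
    [-0.0528, -0.0249, 0, 0, 0],
    [-0.0528, -0.0249, 0, 0, 0],
    [-0.0528, -0.0249, 0, 0, 0],
    [0, 0, 0, -0.165, 0],
    [0, 0, 0, -0.165, 0],
    [0, 0, 0, -0.165, 0],
    [0, 0, 0, -0.165, 0],
    [0, 0, 0, -0.165, 0],
    [0, 0, 0, -0.165, 0],
  ],
)

```text
time_s: 19.23
position: [0.5442, 0.0194, 0.1326]
eef_rot: [0.125, 0.992, 0.0, -0.0]
contact_force: [0.4, -0.3, -0.2]
gripper_width: 0.0092
finger_force: 49.3
```

drive_tool(
  commands=[
    [0, 0, 0.02, -0.165, 0],
    [0, 0, 0.02, -0.165, 0],
    [0, 0, 0, 0, 0],
  ],
)

```text
time_s: 19.6
position: [0.5428, 0.0193, 0.0912]
eef_rot: [-0.036, 0.999, 0.0, -0.002]
contact_force: [-0.3, 0.4, -0.5]
gripper_width: 0.0088
finger_force: 49.3
```

```bash
python3 - <<'E'
from hp import *
go(*jig(.117,0),.0347+.0165,JA)
E
```

```text
t=19.6 d_tool(mm)=[-1.4 -0.1 58.7] yaw=-0.002 (or 3.140/-3.143) q6=-0.04 tcp [0.5428 0.0193 0.0912] toolx ang -3.069
```

drive_tool(
  commands=[
    [-0.0014, 0, 0.03, 0, 0],
    [0, 0, 0.02, 0, 0],
    [0, 0, 0.0085, 0, 0],
    [0, 0, 0, 0, 0],
    [0, 0, 0.0, 0, 0.03],
    [0, 0, 0, 0, 0.03],
    [0, 0, 0, 0, 0.03],
    [0, 0, -0.035, 0, 0.03],
    [0, 0, -0.02, 0, 0.035],
    [0, 0.056, 0, 0, 0.035],
    [0, 0, 0, 0, 0.035],
  ],
)

```text
time_s: 20.98
position: [0.5417, 0.0779, 0.0894]
eef_rot: [-0.039, 0.999, 0.001, 0.0]
contact_force: [-0.2, 0.1, -0.2]
gripper_width: 0.035
finger_force: 0.0
```

```bash
python3 - <<'E'
from hp import *
c=snap("top","a",250,140,400,240,4);b=snap("side","b",240,150,400,290,3)
x=cv2.imread("pics/a.png");y=cv2.imread("pics/b.png");cv2.imwrite("pics/ab3.png",np.vstack([cv2.resize(x,(450,300)),cv2.resize(y,(450,300))]))
go(*jig(.1860,0),.0487,JA)
E
```

```text
t=21.1 d_tool(mm)=[ 1.6 12.7 58.8] yaw=0.001 (or 3.143/-3.140) q6=0.06 tcp [0.5415 0.0756 0.0888] toolx ang -3.066
```

View pics/ab3.png

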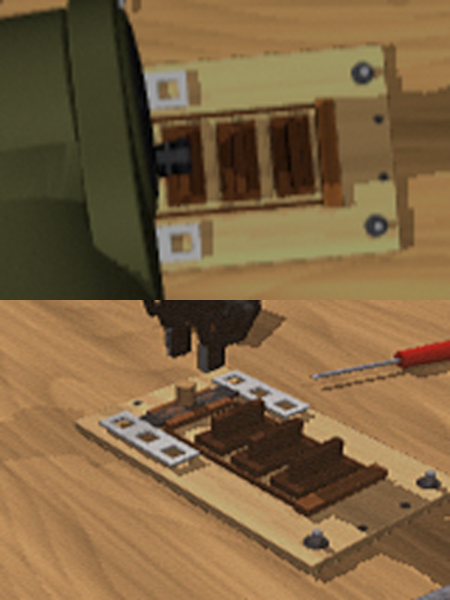

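drive_tool(
  commands=[
    [0.0016, 0.0127, 0.0, 0, 0.035],
    [0, 0, 0.03, 0, 0.035],
    [0, 0, 0.028, 0, 0.035],
    [0, 0, 0, 0, 0],
    [0, 0, 0, 0, 0],
    [0, 0, 0, 0, 0],
    [0, 0, 0, 0, 0],
  ],
)

```text
time_s: 21.95
position: [0.5366, 0.0875, 0.0293]
eef_rot: [-0.037, 0.999, -0.0, -0.002]
contact_force: [-0.5, 0.9, -26.4]
gripper_width: 0.0163
finger_force: 49.2
```

drive_tool(
  commands=[
    [0, -0.01, 0.0, 0, 0],
    [0, -0.012, 0, 0, 0],
    [0, -0.012, 0, 0, 0],
    [0, -0.012, 0, 0, 0],
    [0, -0.006, 0, 0, 0],
    [0, 0, 0, 0, 0],
  ],
)

```text
time_s: 22.7
position: [0.5404, 0.0356, 0.0292]
eef_rot: [-0.037, 0.999, 0.0, -0.002]
contact_force: [0.0, -0.5, -25.5]
gripper_width: 0.0166
finger_force: 49.5
```

```bash
python3 - <<'E'
from hp import *
go(*jig(.126,0),.0487,JA)
E
```

```text
t=22.7 d_tool(mm)=[-2.4 -7.6 -0.8] yaw=-0.001 (or 3.141/-3.142) q6=-0.01 tcp [0.5404 0.0356 0.0292] toolx ang -3.068
```

drive_tool(
  commands=[
    [0, -0.004, 0.0, 0, 0],
    [0, -0.004, 0, 0, 0],
    [0, 0, 0, 0, 0],
  ],
)

```text
time_s: 23.08
position: [0.5409, 0.0285, 0.0292]
eef_rot: [-0.037, 0.999, 0.001, -0.003]
contact_force: [-0.4, 2.5, -26.0]
gripper_width: 0.0162
finger_force: 49.6
```

drive_tool(
  commands=[
    [0, -0.002, 0.0, 0, 0],
    [0, -0.001, 0, 0, 0],
    [0, 0, 0, 0, 0],
  ],
)

```text
time_s: 23.45
position: [0.5409, 0.0284, 0.0293]
eef_rot: [-0.038, 0.999, 0.004, -0.003]
contact_force: [-1.2, 13.2, -26.3]
gripper_width: 0.0163
finger_force: 49.8
```

drive_tool(
  commands=[
    [0, 0.0015, 0.0, 0, 0],
    [0, 0, 0, 0, 0.028],
    [0, 0, 0, 0, 0.028],
    [0, 0, -0.03, 0, 0.028],
    [0, 0, -0.04, 0, 0.028],
    [0, 0.0, -0.02, 0, 0.035],
    [0, 0.0, 0, 0, 0.035],
  ],
)

```text
time_s: 24.32
position: [0.5469, 0.0263, 0.1245]
eef_rot: [-0.037, 0.999, -0.0, 0.004]
contact_force: [0.3, -0.4, -1.0]
gripper_width: 0.035
finger_force: 0.0
```

```bash
python3 - <<'E'
from hp import *
c=snap("top","t4",350,140,480,250,6)
i=c["image"];h=cv2.cvtColor(i,cv2.COLOR_RGB2HSV).astype(int)
m=((h[:,:,1]<75)|(h[:,:,2]<52)).astype(np.uint8);m[:170]=0;m[250:]=0;m[:,:404]=0;m[:,475:]=0
m=cv2.morphologyEx(m,cv2.MORPH_CLOSE,np.ones((3,3)))
for k in cv2.findContours(m,0,1)[0]:
    if cv2.contourArea(k)<100:continue
    (u,v),(w,hh),a=cv2.minAreaRect(k);B=cv2.boxPoints(((u,v),(w,hh),a));B=B[np.argsort(B[:,1])]
    t=B[:2].mean(0);b=B[2:].mean(0)
    T=ray(c,*t,.006);H=ray(c,*b,.033);e=(T-H);L=np.linalg.norm(e);e/=L
    print(np.round([u,v,w,hh],1),t,b,"L",L,"ring",(T-.012*e).round(4),"hook",(H+.012*e).round(4),"ang",np.arctan2(e[1],e[0]).round(3))
g=np.array([h[r,405:480,2] for r in(188,200,210,225)]);print(g[3].tolist())
E
```

```text
[461.5 214.   52.1   9.9] [460.8282 187.9554] [462.0993  240.07072] L 0.1334647068867292 ring [ 0.5449 -0.3703] hook [ 0.4357 -0.3623] ang -0.073
[417.  206.5  51.    8. ] [417. 181.] [417. 232.] L 0.13156768060889906 ring [ 0.565  -0.2573] hook [ 0.4577 -0.2495] ang -0.073
[150, 150, 150, 149, 144, 147, 148, 119, 67, 32, 32, 57, 60, 56, 56, 86, 106, 106, 106, 107, 107, 106, 106, 106, 155, 157, 158, 157, 156, 157, 157, 156, 156, 156, 155, 154, 153, 153, 152, 150, 150, 148, 148, 148, 146, 145, 146, 146, 149, 141, 143, 145, 143, 143, 84, 93, 100, 107, 106, 92, 77, 101, 103, 102, 101, 101, 148, 151, 150, 150, 149, 149, 149, 148, 147]
```

View pics/t4.png

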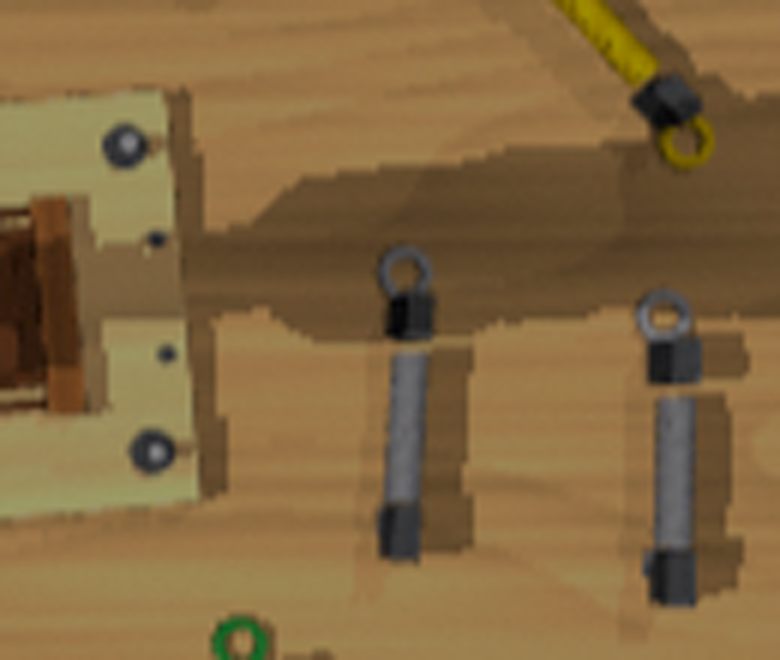

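```bash
python3 - <<'E'
from hp import *
go(.454,-.2483,.12,-.085+1.5708)
E
```

```text
t=24.4 d_tool(mm)=[ 111.6 -267.1   21. ] yaw=0.159 (or 3.300/-2.983) q6=-0.03 tcp [0.5455 0.0263 0.1228] toolx ang -3.068
```

drive_tool(
  commands=[
    [0.0223, -0.0534, 0.0, 0, 0.035],
    [0.0223, -0.0534, 0.0, 0, 0.035],
    [0.0223, -0.0534, 0.0, 0, 0.035],
    [0.0223, -0.0534, 0.01, 0, 0.035],
    [0.0223, -0.0534, 0.02, 0, 0.035],
    [0, 0, 0.02, 0.159, 0.035],
    [0, 0, 0, 0, 0.035],
  ],
)

```text
time_s: 25.25
position: [0.4501, -0.2478, 0.0688]
eef_rot: [0.042, 0.999, 0.001, -0.002]
contact_force: [-0.3, 0.7, 0.5]
gripper_width: 0.0349
finger_force: 0.0
```

```bash
python3 - <<'E'
from hp import *
go(.454,-.2483,.0317,-.085+1.5708)
c=snap("side","s5",280,200,480,380,4)
E
```

```text
t=25.2 d_tool(mm)=[-4.1 -0.3 55.8] yaw=-0.000 (or 3.142/-3.142) q6=-0.42 tcp [ 0.4501 -0.2478  0.0688] toolx ang 3.057
```

View pics/s5.png

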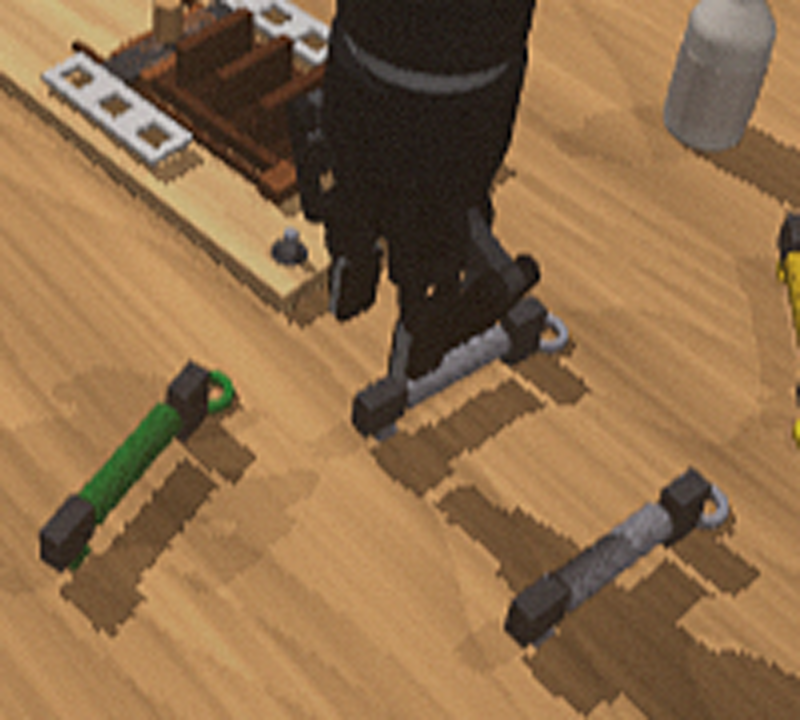

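```bash
python3 - <<'E'
from hp import *
c=capture("side")
for n,u,v,z in[("hA",381,405,.022),("hB",538,606,.022),("pA",(525),333,.0165),("pB",687,505,.0165),("postL",291,245,.028)]:print(n,ray(c,280+u/4,200+v/4,z).round(4))
print(jig(-.044,.066))
E
```

```text
hA [ 0.4546 -0.2498]
hB [ 0.4346 -0.3631]
pA [ 0.5466 -0.2587]
pB [ 0.5289 -0.3692]
postL [ 0.4851 -0.1512]
[ 0.49014359 -0.14617187]
```

drive_tool(
  commands=[
    [-0.0042, -0.001, 0.03, 0, 0.035],
    [0, 0, 0.024, 0, 0.035],
    [0, 0, 0.002, 0, 0.035],
    [0, 0, 0, 0, 0],
    [0, 0, 0, 0, 0],
    [0, 0, 0, 0, 0],
    [0, 0, 0, 0, 0],
    [0, 0, 0, 0, 0],
  ],
  force=80,
)

```text
time_s: 26.35
position: [0.4576, -0.2496, 0.0164]
eef_rot: [0.042, 0.999, -0.0, 0.001]
contact_force: [-0.1, 1.7, 7.3]
gripper_width: 0.01
finger_force: 79.1
```

```bash
python3 - <<'E'
from hp import *
go(*jig(.102,.066),.0317+.015,JA-np.pi/2)
E
```

```text
t=26.4 d_tool(mm)=[ -0.7 250.  -11.7] yaw=1.412 (or 4.554/-1.729) q6=-0.42 tcp [ 0.4576 -0.2496  0.0164] toolx ang 3.057
```

drive_tool(
  commands=[
    [0, 0, -0.036, 0, 0],
    [0, 0, -0.036, 0, 0],
    [0, 0, -0.036, 0, 0],
    [0, 0.05, 0, 0.0, 0],
    [0, 0.05, 0, 0.0, 0],
    [0, 0.05, 0, 0.0, 0],
    [0, 0.05, 0, 0.0, 0],
    [0, 0.05, 0, 0.0, 0],
    [0, 0.0, 0, 0.177, 0],
    [0, 0.0, 0, 0.177, 0],
    [0, 0.0, 0, 0.177, 0],
    [0, 0.0, 0, 0.177, 0],
  ],
)

```text
time_s: 27.85
position: [0.4777, -0.0002, 0.1234]
eef_rot: [0.389, 0.921, 0.0, 0.0]
contact_force: [-0.1, -1.5, -1.7]
gripper_width: 0.0101
finger_force: 78.5
```

drive_tool(
  commands=[
    [0, 0.0, 0, 0.177, 0],
    [0, 0.0, 0, 0.177, 0],
    [0, 0.0, 0, 0.177, 0],
    [0, 0.0, 0, 0.173, 0],
    [0, 0.0, 0.02, 0, 0],
    [0, 0.0, 0.02, 0, 0],
    [0, 0.0, 0, 0, 0],
  ],
)

```text
time_s: 28.72
position: [0.4763, -0.0003, 0.0821]
eef_rot: [0.68, 0.733, -0.001, -0.001]
contact_force: [-0.6, 0.0, 0.2]
gripper_width: 0.0098
finger_force: 78.5
```

```bash
python3 - <<'E'
from hp import *
go(*jig(.102,.066),.0317+.015,JA-np.pi/2)
a=snap("top","a",270,150,400,250,5);b=snap("side","b",270,140,400,300,4)
x=cv2.imread("pics/a.png");y=cv2.imread("pics/b.png");y=cv2.resize(y,(406,500));x=cv2.resize(x,(390,300));o=np.zeros((500,796,3),np.uint8);o[:300,:390]=x;o[:,390:]=y;cv2.imwrite("pics/ab4.png",o)
E
```

```text
t=28.7 d_tool(mm)=[-0.5  3.2 54.1] yaw=-0.000 (or 3.141/-3.142) q6=1.50 tcp [ 4.763e-01 -3.000e-04  8.210e-02] toolx ang 1.645
```

View pics/ab4.png

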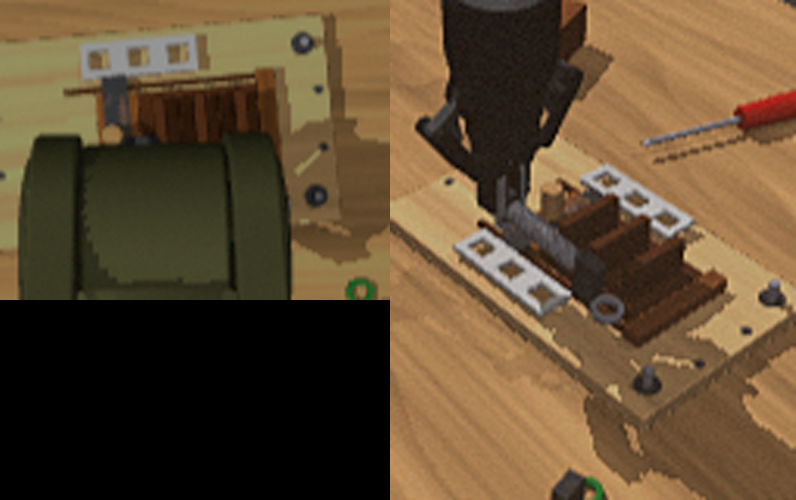

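```bash
cat >> hp.py <<'E'
EX=np.array([np.cos(JA),np.sin(JA)]);EY=np.array([-np.sin(JA),np.cos(JA)])
def tj(w): d=np.asarray(w)[:2]-J0;return np.round([d@EX,d@EY],4)
def rayplane(c,u,v,P,n):
    "intersect pixel ray with vertical plane through P (xy) with normal n (xy)"
    d=c["extrinsics"][:3,:3]@np.array([(u-c["cx"])/c["fx"],-(v-c["cy"])/c["fy"],-1.]);o=c["extrinsics"][:3,3]
    return o+d*((P-o[:2])@n)/(d[:2]@n)
E
python3 - <<'E'
from hp import *
c=capture("side");f=lambda u,v:(270+(u-390)/3.123,140+v/3.125)
for n,u,v,z in[("h3",481,247,.026),("h2",512,268,.026),("h1",543,293,.026),("r3",606,180,.026),("r2",638,199,.026),("r1",668,217,.026),("postLtop",648,370,.031),("postRtop",772,285,.031)]:print(n,tj(ray(c,*f(u,v),z)))
s=observe();P=np.array(s["position"])[:2];print("tcp",tj(P))
for n,u,v in[("ring",607,308),("ringplug mid",588,276),("coilend",508,208)]:
    w=rayplane(c,*f(u,v),P,EY);print(n,tj(w),w[2].round(4))
E
```

```text
h3 [0.1321 0.0672]
h2 [0.0982 0.0653]
h1 [0.0625 0.0663]
r3 [ 0.1314 -0.0644]
r2 [ 0.0962 -0.066 ]
r1 [ 0.0643 -0.0672]
postLtop [-0.0446  0.068 ]
postRtop [-0.0445 -0.0614]
tcp [0.1024 0.0671]
ring [-0.0028  0.0671] 0.0573
ringplug mid [0.0166 0.0671] 0.0731
coilend [0.1001 0.0671] 0.0822
```

```bash
python3 - <<'E'
from hp import *
go(*jig(.0987,.066),.0314+.0187,JA-np.pi/2)
E
```

```text
t=28.9 d_tool(mm)=[-3.7  1.1 52.4] yaw=-0.000 (or 3.141/-3.142) q6=1.50 tcp [ 4.782e-01 -3.000e-04  8.380e-02] toolx ang 1.645
```

drive_tool(
  commands=[
    [-0.0037, 0.0011, 0.02, 0, 0],
    [0, 0, 0.014, 0, 0],
    [0, 0, 0, 0, 0],
    [0, 0, 0, 0, 0],
  ],
)

```text
time_s: 29.38
position: [0.4793, -0.0038, 0.0494]
eef_rot: [0.68, 0.733, 0.0, 0.0]
contact_force: [-0.4, 0.8, -1.6]
gripper_width: 0.0101
finger_force: 78.5
```

```bash
python3 - <<'E'
from hp import *
go(*jig(.0987,.066),.0314+.0187,JA-np.pi/2)
E
```

```text
t=29.4 d_tool(mm)=[-0.1  0.3 18. ] yaw=-0.000 (or 3.141/-3.142) q6=1.49 tcp [ 0.4793 -0.0038  0.0494] toolx ang 1.645
```

drive_tool(
  commands=[
    [0, 0.0003, 0.006, 0, 0],
    [0, 0, 0.006, 0, 0],
    [0, 0, 0, 0, 0],
  ],
)

```text
time_s: 29.75
position: [0.4787, -0.0038, 0.0364]
eef_rot: [0.68, 0.733, -0.0, -0.0]
contact_force: [-0.8, 0.1, -1.1]
gripper_width: 0.01
finger_force: 78.5
```

drive_tool(
  commands=[
    [0, 0.0, 0.004, 0, 0],
    [0, 0, 0.002, 0, 0],
    [0, 0, 0, 0, 0],
  ],
)

```text
time_s: 30.12
position: [0.4793, -0.0038, 0.0314]
eef_rot: [0.68, 0.733, 0.0, 0.0]
contact_force: [-1.6, 0.7, 5.8]
gripper_width: 0.0099
finger_force: 79.3
```

drive_tool(
  commands=[
    [-0.003, 0.0, -0.0005, 0, 0],
    [-0.003, 0, 0, 0, 0],
    [0, 0, 0, 0, 0],
    [0, 0, 0, 0, 0.026],
    [0, 0, 0, 0, 0.026],
    [0, 0, 0, 0, 0.026],
    [0, 0, -0.03, 0, 0.026],
    [0, 0, -0.04, 0, 0.026],
    [-0.045, 0, 0, 0, 0.026],
    [-0.045, 0, 0, 0, 0.026],
    [0, 0, 0, 0, 0.026],
    [0, 0, 0, 0, 0.026],
  ],
)

```text
time_s: 31.62
position: [0.486, -0.0993, 0.1012]
eef_rot: [0.681, 0.733, 0.0, -0.0]
contact_force: [0.0, 0.4, 0.0]
gripper_width: 0.0259
finger_force: 0.0
```

```bash
python3 - <<'E'
from hp import *
go(*jig(.004,.066),.0497,JA-np.pi/2)
c=snap("side","s6",270,180,400,280,6)
E
```

```text
t=31.6 d_tool(mm)=[ 0.9  0.7 70.2] yaw=-0.001 (or 3.141/-3.142) q6=1.30 tcp [ 0.486  -0.0993  0.1012] toolx ang 1.644
```

View pics/s6.png

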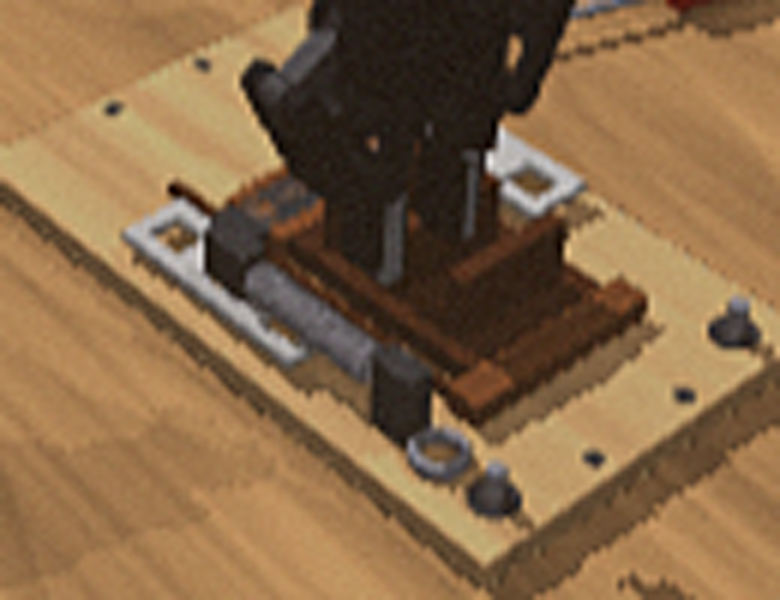

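```bash
python3 - <<'E'
from hp import *
c=capture("side");f=lambda u,v:(270+u/6,180+v/6)
for n,u,v,z in[("ring",439,455,.0185),("ringplugtop",404,363,.048),("hookplugtop",238,230,.048),("postL",495,468,.031),("postR",739,303,.031)]:print(n,tj(ray(c,*f(u,v),z)))
E
```

```text
ring [-0.018   0.0684]
ringplugtop [0.0028 0.0675]
hookplugtop [0.0976 0.0639]
postL [-0.0437  0.0674]
postR [-0.0442 -0.0647]
```

drive_tool(
  commands=[
    [0, 0.0005, 0.03, 0, 0.026],
    [0, 0, 0.03, 0, 0.026],
    [0, 0, 0.009, 0, 0.026],
    [0, 0, 0, 0, 0.026],
    [0, 0, 0, 0, 0],
    [0, 0, 0, 0, 0],
    [0, 0, 0, 0, 0],
    [0, 0, 0, 0, 0],
  ],
  force=100,
)

```text
time_s: 32.72
position: [0.4879, -0.0995, 0.0336]
eef_rot: [0.68, 0.733, 0.001, 0.001]
contact_force: [-1.0, 0.9, 5.9]
gripper_width: 0.009
finger_force: 99.1
```

```bash
python3 - <<'E'
from hp import *
go(*jig(.004,.066),.0497,JA-np.pi/2);print(tj(observe()["position"]))
E
```

```text
t=32.7 d_tool(mm)=[ 1.3 -1.2  2.6] yaw=-0.000 (or 3.141/-3.142) q6=1.30 tcp [ 0.4879 -0.0995  0.0336] toolx ang 1.645
[0.0027 0.0648]
```

drive_tool(
  commands=[
    [-0.006, 0, 0, 0, 0],
    [-0.004, 0, -0.01, 0, 0],
    [-0.004, 0, -0.012, 0, 0],
    [-0.006, 0.0, 0, 0, 0],
    [-0.007, 0, 0, 0, 0],
    [0, -0.001, 0, 0, 0],
    [0, 0, 0, 0, 0],
  ],
)

```text
time_s: 33.6
position: [0.4879, -0.1255, 0.0548]
eef_rot: [0.681, 0.733, 0.001, -0.001]
contact_force: [2.1, 7.6, -2.5]
gripper_width: 0.0091
finger_force: 98.0
```

```bash
python3 - <<'E'
from hp import *
go(*jig(-.0238,.066),.0336+.0187,JA-np.pi/2);s=observe();print(tj(s["position"]),s["contact_force"],s["gripper_width"])
c=snap("side","s7",270,180,400,280,6)
E
```

```text
t=33.6 d_tool(mm)=[-0.6  0.7 21.2] yaw=-0.000 (or 3.141/-3.142) q6=1.24 tcp [ 0.4879 -0.1255  0.0548] toolx ang 1.645
[-0.0233  0.0667] [ 2.12962499  7.5716124  -2.5187567 ] 0.00912583142462609
```

View pics/s7.png

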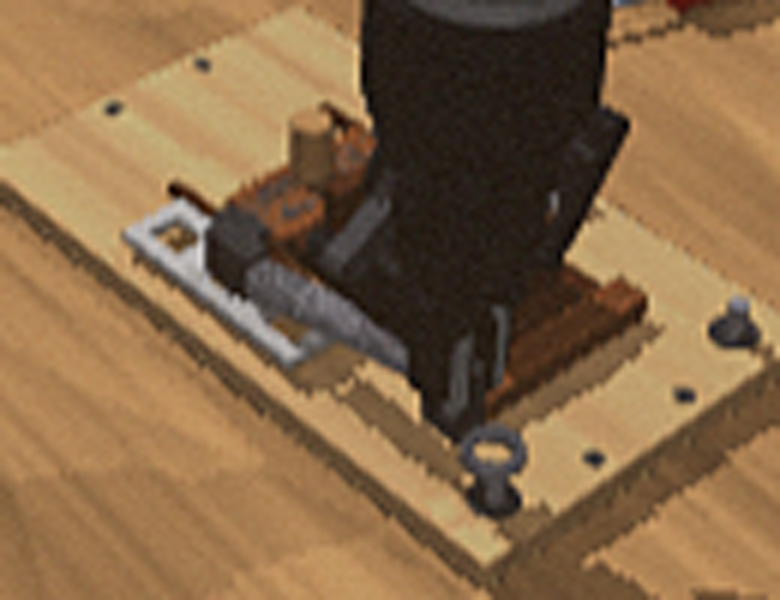

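```bash
python3 - <<'E'
from hp import *
c=capture("side");f=lambda u,v:(270+u/6,180+v/6)
for n,u,v,z in[("ring",494,453,.0395),("postfoot",495,497,.015),("postL",495,468,.031)]:print(n,tj(ray(c,*f(u,v),z)))
E
```

```text
ring [-0.0439  0.0689]
postfoot [-0.0433  0.0655]
postL [-0.0437  0.0674]
```

drive_tool(
  commands=[
    [-0.0006, 0.001, 0, 0, 0],
    [0, 0, 0.006, 0, 0],
    [0, 0, 0.006, 0, 0],
    [0, 0, 0, 0, 0],
  ],
)

```text
time_s: 34.2
position: [0.4885, -0.1259, 0.0424]
eef_rot: [0.68, 0.733, 0.001, -0.001]
contact_force: [0.7, 7.5, -1.3]
gripper_width: 0.0092
finger_force: 98.0
```

drive_tool(
  commands=[
    [0, 0, 0.005, 0, 0],
    [0, 0, 0.004, 0, 0],
    [0, 0, 0, 0, 0],
  ],
)

```text
time_s: 34.58
position: [0.4887, -0.126, 0.0339]
eef_rot: [0.68, 0.733, 0.001, -0.001]
contact_force: [0.4, 6.9, -1.5]
gripper_width: 0.0093
finger_force: 98.4
```

```bash
python3 - <<'E'
from hp import *
print(tj(observe()["position"]))
E
```

```text
[-0.0238  0.0659]
```

drive_tool(
  commands=[
    [0, 0, 0.001, 0, 0],
    [0.003, 0, 0, 0, 0],
    [0.002, 0, 0, 0, 0],
    [0, 0, 0, 0, 0],
  ],
)

```text
time_s: 35.08
position: [0.4891, -0.1231, 0.0337]
eef_rot: [0.681, 0.733, -0.0, 0.001]
contact_force: [-1.5, 0.4, 6.8]
gripper_width: 0.0092
finger_force: 99.2
```

drive_tool(
  commands=[
    [0, 0, 0, 0, 0.026],
    [0, 0, 0, 0, 0.026],
    [0, 0, 0, 0, 0.026],
    [0, 0, -0.035, 0, 0.026],
    [0, 0, -0.035, 0, 0.035],
    [0, 0, 0, -0.178, 0.035],
    [0, 0, 0, -0.178, 0.035],
    [0, 0, 0, -0.178, 0.035],
    [0, 0, 0, -0.178, 0.035],
    [0, 0, 0, -0.178, 0.035],
    [0, 0, 0, -0.178, 0.035],
    [0, 0, 0, -0.178, 0.035],
  ],
)

```text
time_s: 36.58
position: [0.4884, -0.1222, 0.1023]
eef_rot: [0.122, 0.993, -0.0, -0.0]
contact_force: [-0.7, -1.2, 0.2]
gripper_width: 0.0352
finger_force: 0.0
```

```bash
python3 - <<'E'
from hp import *
go(.4338,-.3623,.0687+.0187,-.07+1.5708)
c=capture("top");print([np.round(ray(c,u,v,z),4) for u,v,z in((462.5,236.2,.033),(460.8,192.8,.006))])
E
```

```text
t=36.6 d_tool(mm)=[  -5.3 -246.2   33.7] yaw=-0.175 (or 2.967/-3.317) q6=0.00 tcp [ 0.4884 -0.1222  0.1023] toolx ang 2.897
[array([ 0.4335, -0.3626]), array([ 0.5443, -0.3708])]
```

drive_tool(
  commands=[
    [-0.001, -0.0493, 0, 0, 0.035],
    [-0.001, -0.0493, 0, 0, 0.035],
    [-0.001, -0.0493, 0, 0, 0.035],
    [-0.001, -0.0493, 0, 0, 0.035],
    [-0.001, -0.0493, 0.01, 0, 0.035],
    [0, 0, 0.02, -0.175, 0.035],
    [0, 0, 0, 0, 0.035],
    [0, 0, 0, 0, 0.035],
  ],
)

```text
time_s: 37.62
position: [0.4323, -0.3617, 0.0727]
eef_rot: [0.039, 0.999, 0.0, -0.0]
contact_force: [0.2, -0.0, -0.3]
gripper_width: 0.0351
finger_force: 0.0
```

```bash
python3 - <<'E'
from hp import *
go(.4338,-.3625,.0164+.0187,-.07+1.5708)
# check spring 1 numerically: dark plug / gray ring pixels near the left post in both views
c=capture("top");i=c["image"];h=cv2.cvtColor(i,cv2.COLOR_RGB2HSV).astype(int)
for n,x,y,z in[("hookplug",.095,.066,.048),("ringplug",-.021,.066,.048),("coil",.03,.066,.04),("seg fin mid",.017,0,.057),("jawknob",.126,0,.054)]:
    u,v=np.round(proj(c,np.r_[jig(x,y),z])).astype(int);print(n,u,v,i[v,u])
u,v=np.round(proj(c,np.r_[jig(-.041,.066),.02])).astype(int);print(u,v);print(h[v-6:v+7,u-7:u+8,1])
E
```

```text
t=37.6 d_tool(mm)=[-1.6 -0.7 56.3] yaw=-0.009 (or 3.133/-3.151) q6=-0.62 tcp [ 0.4323 -0.3617  0.0727] toolx ang 3.063
hookplug 322 220 [44 44 46]
ringplug 368 216 [50 51 53]
coil 347 218 [83 82 85]
seg fin mid 351 191 [69 37 20]
jawknob 307 195 [139 111  66]
374 215
[[108 102 105 104 105 103 104 103 100 102 102 102 103 103  97]
 [102 101 100 104 104 103  98  93 104 103 101 105 105 105 107]
 [106 106 105 106  89  52  20  35  25  66 107 115 117 108 109]
 [115 116 107  93  26   2   8   6   5   9  41 113 126 117 116]
 [126 124 107  69   6   3   5   7   8   9   7  43 126 132 133]
 [ 46  12  11  11   5   7  16  32   9   4   7   0 117 129 129]
 [ 10  10  15  11  11   8   0  24   7  10   7  10 108 126 131]
 [ 10  14  10  10  14   8  26   9   5   8   3   7 118 129 125]
 [ 10  10   5   9   9   7   7   9   5   3   5  67 128 125 124]
 [ 77  70  92  96  34   8   6   6   5   7  25 109 115 118 117]
 [113 116 118 120  92  60  20  18  36  63  90 108 106 107 107]
 [116 117 107 107 115 106  95  75  84 100  99  98  98  97  97]
 [112 106  97  97 101 100  99  94  95  93  92  94  92  91  95]]
```

drive_tool(
  commands=[
    [0, -0.0007, 0.03, 0, 0.035],
    [0, 0, 0.024, 0, 0.035],
    [0, 0, 0, 0, 0.035],
    [0, 0, 0, 0, 0.035],
  ],
)

```text
time_s: 38.17
position: [0.433, -0.363, 0.0197]
eef_rot: [0.038, 0.999, -0.001, 0.001]
contact_force: [-0.1, -0.6, -0.1]
gripper_width: 0.0348
finger_force: 0.0
```

```bash
python3 - <<'E'
from hp import *
go(.4338,-.3625,.0164+.0187,-.07+1.5708)
E
```

```text
t=38.2 d_tool(mm)=[-0.7  0.6  3.3] yaw=-0.006 (or 3.136/-3.148) q6=-0.62 tcp [ 0.433  -0.363   0.0197] toolx ang 3.066
```

drive_tool(
  commands=[
    [-0.0007, 0.0006, 0.003, 0, 0.035],
    [0, 0, 0, 0, 0],
    [0, 0, 0, 0, 0],
    [0, 0, 0, 0, 0],
    [0, 0, 0, 0, 0],
    [0, 0, 0, 0, 0],
  ],
  force=80,
)

```text
time_s: 38.92
position: [0.4332, -0.3624, 0.0162]
eef_rot: [0.038, 0.999, -0.0, 0.0]
contact_force: [-0.4, 2.0, 5.9]
gripper_width: 0.0101
finger_force: 78.6
```

```bash
python3 - <<'E'
from hp import *
go(*jig(.102,-.066),.13,JA-np.pi/2)
E
```

```text
t=38.9 d_tool(mm)=[-149.2  384.   -95.1] yaw=1.421 (or 4.562/-1.721) q6=-0.62 tcp [ 0.4332 -0.3624  0.0162] toolx ang 3.066
```

drive_tool(
  commands=[
    [0, 0, -0.036, 0, 0],
    [0, 0, -0.036, 0, 0],
    [0, 0, -0.036, 0, 0],
    [-0.0187, 0.048, 0, 0.0, 0],
    [-0.0187, 0.048, 0, 0.0, 0],
    [-0.0187, 0.048, 0, 0.0, 0],
    [-0.0187, 0.048, 0, 0.0, 0],
    [-0.0187, 0.048, 0, 0.0, 0],
    [-0.0187, 0.048, 0, 0.0, 0],
    [-0.0187, 0.048, 0, 0.0, 0],
    [-0.0187, 0.048, 0, 0.0, 0],
    [0, 0.0, 0, 0.177, 0],
  ],
)

```text
time_s: 40.42
position: [0.6124, 0.0128, 0.1231]
eef_rot: [0.126, 0.992, 0.0, 0.0]
contact_force: [0.2, -1.2, -0.8]
gripper_width: 0.0102
finger_force: 78.6
```

drive_tool(
  commands=[
    [0, 0.0, 0, 0.177, 0],
    [0, 0.0, 0, 0.178, 0],
    [0, 0.0, 0, 0.178, 0],
    [0, 0.0, 0, 0.178, 0],
    [0, 0.0, 0, 0.178, 0],
    [0, 0.0, 0, 0.178, 0],
    [0, 0.0, 0, 0.178, 0],
    [0, 0.0, 0.02, 0, 0],
    [0, 0.0, 0.02, 0, 0],
    [0, 0.0, 0, 0, 0],
  ],
)

```text
time_s: 41.68
position: [0.6094, 0.0093, 0.0817]
eef_rot: [0.681, 0.732, -0.001, -0.001]
contact_force: [-1.4, 1.2, -0.9]
gripper_width: 0.0097
finger_force: 78.5
```

```bash
python3 - <<'E'
from hp import *
go(*jig(.102,-.066),.0314+.0187,JA-np.pi/2);s=observe();P=np.array(s["position"]);print(tj(P))
c=capture("side");i=c["image"];h=cv2.cvtColor(i,cv2.COLOR_RGB2HSV).astype(int)
u,v=proj(c,np.r_[jig(tj(P)[0]-.106,-.066),P[2]-.025]);print(u,v)
u,v=int(round(u)),int(round(v));print("S",v-16,u-16);print("\n".join("".join("#" if s_<45 else ("o" if vv<50 else ".") for s_,vv in zip(a,b)) for a,b in zip(h[v-20:v+16,u-24:u+20,1],h[v-20:v+16,u-24:u+20,2])))
E
```

```text
t=41.7 d_tool(mm)=[-0.2  1.8 50.3] yaw=-0.001 (or 3.140/-3.143) q6=1.51 tcp [0.6094 0.0093 0.0817] toolx ang 1.644
[ 0.1022 -0.0644]
381.23385441116864 213.0561575023927
S 197 365
.##########.................................
..##########................................
....##########..............................
.....##########.............................
......##########............................
........#########o###.......................
.........#######ooooo#......................
..........######oooo.o#.....................
............####oo.o#.o##...................
................oooo.o.oo...................
...............oooooooooo...................
#..............oooo.ooooo...................
###............oooooooooo...................
#####.........ooooooooo#....................
######........ooooooooo#....................
########......oooo.o.ooo....................
...######......#oooo.oo.....................
.....#####......o#.oooo.....................
.....#####.......ooo.######.................
#..######..........o#########...............
#######.............##.....##...............
#####...............##......##..............
####................##.....###..............
.....................####..##...............
......o................######...............
......o..................#..................
.....oo.....................................
...oooo.....................................
..o.ooo.....................................
oo..ooo.....................................
ooo.oo......................................
o.ooooo.....................................
..oo.o..o...................................
.o.ooo......................................
o.o.o.....o.................................
ooo.........................................
```

```bash
python3 - <<'E'
from hp import *
c=capture("side");P=np.array(observe()["position"]);print(tj(P),P[2])
for uv in[(381.2,214.2),(382.0,214.8)]:
    w=rayplane(c,*uv,P[:2],EY);print(tj(w),w[2])
go(*jig(.1015,-.066),.0314+.0187,JA-np.pi/2)
E
```

```text
[ 0.1021 -0.0662] 0.08369052963423898
[-0.004  -0.0662] 0.053344212399450086
[-0.0065 -0.0662] 0.05306982037700103
t=41.8 d_tool(mm)=[-0.6 -0.2 52.3] yaw=-0.001 (or 3.140/-3.143) q6=1.51 tcp [0.6111 0.0093 0.0837] toolx ang 1.644
```

drive_tool(
  commands=[
    [-0.0004, 0, 0.02, 0, 0],
    [0, 0, 0.014, 0, 0],
    [0, 0, 0, 0, 0],
    [0, 0, 0, 0, 0],
  ],
)

```text
time_s: 42.28
position: [0.6115, 0.009, 0.05]
eef_rot: [0.681, 0.732, 0.0, 0.0]
contact_force: [-0.5, 0.5, -0.4]
gripper_width: 0.0099
finger_force: 78.5
```

```bash
python3 - <<'E'
from hp import *
go(*jig(.1018,-.066),.0314+.0187,JA-np.pi/2)
E
```

```text
t=42.3 d_tool(mm)=[ 0.1 -0.6 18.6] yaw=-0.001 (or 3.140/-3.143) q6=1.51 tcp [0.6115 0.009  0.05  ] toolx ang 1.644
```

drive_tool(
  commands=[
    [0, -0.0006, 0.006, 0, 0],
    [0, 0, 0.005, 0, 0],
    [0, 0, 0, 0, 0],
  ],
)

```text
time_s: 42.65
position: [0.6101, 0.0089, 0.0379]
eef_rot: [0.681, 0.732, -0.0, -0.0]
contact_force: [0.1, 0.3, -1.0]
gripper_width: 0.0096
finger_force: 78.5
```

drive_tool(
  commands=[
    [0, 0, 0.004, 0, 0],
    [0, 0, 0.003, 0, 0],
    [0, 0, 0, 0, 0],
  ],
)

```text
time_s: 43.02
position: [0.6106, 0.0089, 0.0314]
eef_rot: [0.681, 0.732, 0.0, 0.0]
contact_force: [0.1, 0.0, -0.6]
gripper_width: 0.0101
finger_force: 78.7
```

drive_tool(
  commands=[
    [0, 0, 0.0008, 0, 0],
    [-0.003, 0.0, 0, 0, 0],
    [-0.003, 0, 0, 0, 0],
    [0, 0, 0, 0, 0],
  ],
)

```text
time_s: 43.52
position: [0.6116, 0.0035, 0.0312]
eef_rot: [0.681, 0.733, 0.001, -0.0]
contact_force: [-0.7, 4.0, 5.8]
gripper_width: 0.0103
finger_force: 79.3
```

drive_tool(
  commands=[
    [0, 0, 0, 0, 0.026],
    [0, 0, 0, 0, 0.026],
    [0, 0, 0, 0, 0.026],
    [0, 0, -0.03, 0, 0.026],
    [0, 0, -0.04, 0, 0.026],
    [-0.046, 0, 0, 0, 0.026],
    [-0.046, 0, 0, 0, 0.026],
    [0, 0, 0, 0, 0.026],
    [0, 0, 0, 0, 0.026],
  ],
)

```text
time_s: 44.65
position: [0.6174, -0.0888, 0.1003]
eef_rot: [0.681, 0.732, -0.0, -0.0]
contact_force: [-0.2, -0.0, 0.4]
gripper_width: 0.026
finger_force: 0.0
```

```bash
python3 - <<'E'
from hp import *
go(*jig(.004,-.066),.0336+.0187,JA-np.pi/2)
c=capture("side");i=c["image"];h=cv2.cvtColor(i,cv2.COLOR_RGB2HSV).astype(int)
u,v=np.round(proj(c,np.r_[jig(-.017,-.066),.0185])).astype(int);print("origin col,row",u-24,v-24)
print("\n".join("".join("#" if s_<45 and vv>50 else ("o" if vv<50 else ".") for s_,vv in zip(a,b)) for a,b in zip(h[v-24:v+16,u-24:u+24,1],h[v-24:v+16,u-24:u+24,2])))
E
```

```text
t=44.6 d_tool(mm)=[ 0.2  0.9 66.7] yaw=-0.002 (or 3.140/-3.143) q6=1.36 tcp [ 0.6174 -0.0888  0.1003] toolx ang 1.643
origin col,row 360 204
................................................
##..............................................
####............................................
#####...........................................
#######.........................................
########........................................
##########......................................
.###########....................................
#############...................................
##############..##..............................
##....#######..#####............................
#......######oo.#####...........................
.........####oooo####o..........................
..........###ooooo.##oo.........................
..oo.........ooooooooo..........................
.ooo.........ooooooooo..........................
oooo.........ooooo.ooo..........................
oooo.........oooooo.oo..........................
ooo..........ooooooooo..........................
o.o.........oooooooooo......
[... 300 characters left out ...]
..............
....o..............#########....###.............
...o............o...#######.....###.............
................o..............###..............
..............................o###..............
............................o..#####............
.............o..............o#.##.o#............
.............................o###.oo............
..............................#oooo.............
................................................
................................................
................................................
................................................
................................................
................................................
```

```bash
python3 - <<'E'
from hp import *
c=capture("side")
for n,u,v,z in[("ring",382.8,228.4,.0185),("posttop",393.4,231,.031),("plugtop",377.3,215.3,.048)]:print(n,tj(ray(c,u,v,z)))
E
```

```text
ring [-0.0155 -0.0645]
posttop [-0.0457 -0.0638]
plugtop [ 0.0032 -0.0617]
```

drive_tool(
  commands=[
    [0, 0.0005, 0.03, 0, 0.026],
    [0, 0, 0.025, 0, 0.026],
    [0, 0, 0.0115, 0, 0.026],
    [0, 0, 0, 0, 0.026],
    [0, 0, 0, 0, 0],
    [0, 0, 0, 0, 0],
    [0, 0, 0, 0, 0],
    [0, 0, 0, 0, 0],
  ],
  force=100,
)

```text
time_s: 45.75
position: [0.619, -0.0887, 0.0353]
eef_rot: [0.681, 0.732, 0.001, 0.001]
contact_force: [-0.8, 1.7, 6.5]
gripper_width: 0.0091
finger_force: 99.4
```

```bash
python3 - <<'E'
from hp import *
s=observe();print(tj(s["position"]),s["position"][2])
E
```

```text
[ 0.0038 -0.0668] 0.03533642534896378
```

drive_tool(
  commands=[
    [-0.007, 0, 0, 0, 0],
    [-0.005, 0, -0.01, 0, 0],
    [-0.004, 0, -0.012, 0, 0],
    [-0.006, 0.0, 0, 0, 0],
    [-0.007, 0, 0, 0, 0],
    [0, 0, 0, 0, 0],
    [0, 0, 0, 0, 0],
  ],
)

```text
time_s: 46.62
position: [0.6199, -0.1161, 0.0559]
eef_rot: [0.681, 0.733, 0.001, -0.002]
contact_force: [1.4, 7.7, -3.8]
gripper_width: 0.0086
finger_force: 98.2
```

```bash
python3 - <<'E'
from hp import *
s=observe();print(tj(s["position"]),s["position"][2],s["gripper_width"])
go(*jig(-.0247,-.066),.0353+.0187,JA-np.pi/2)
c=capture("side");i=c["image"];h=cv2.cvtColor(i,cv2.COLOR_RGB2HSV).astype(int)
u,v=np.round(proj(c,np.r_[jig(-.044,-.066),.035])).astype(int);print("origin col,row",u-14,v-14)
print("\n".join("".join("#" if s_<45 and vv>50 else ("o" if vv<50 else ".") for s_,vv in zip(a,b)) for a,b in zip(h[v-14:v+16,u-14:u+20,1],h[v-14:v+16,u-14:u+20,2])))
print(proj(c,np.r_[jig(-.044,-.066),.0395]))
E
```

```text
[-0.0237 -0.0656] 0.05591036538764732 0.008599446969556584
t=46.6 d_tool(mm)=[-1.1  0.4 20.6] yaw=-0.001 (or 3.141/-3.142) q6=1.31 tcp [ 0.6199 -0.1161  0.0559] toolx ang 1.644
origin col,row 380 215
#ooooooo##.#oo#...................
ooooooo.##o.oo....................
..ooooo###ooo.....................
...oooo###oo......................
...o.oo###oo......................
..oo..###ooo......................
..ooo...oooo......................
..oooooooooo......................
..oooo.oooo.......................
....ooooooo#......................
.....oooo#######..................
.......o####.#####................
........###.....##................
........###......#................
.........###....###...............
..........########................
...........#####..................
...........###....................
..........o####...................
........ooo###o...................
........ooo.##oo..................
.........oo##.oo..................
...........oooo...................
..................................
..................................
..................................
..................................
..................................
..................................
..................................
[393.93293377 227.38827094]
```

drive_tool(
  commands=[
    [-0.001, 0.0004, 0, 0, 0],
    [0, 0, 0.006, 0, 0],
    [0, 0, 0.006, 0, 0],
    [0, 0, 0, 0, 0],
  ],
)

```text
time_s: 47.18
position: [0.6201, -0.1169, 0.0436]
eef_rot: [0.681, 0.733, 0.001, -0.002]
contact_force: [0.9, 8.0, -1.9]
gripper_width: 0.0092
finger_force: 98.5
```

drive_tool(
  commands=[
    [0, 0, 0.005, 0, 0],
    [0, 0, 0.004, 0, 0],
    [0, 0, 0, 0, 0],
  ],
)

```text
time_s: 47.55
position: [0.6205, -0.117, 0.0354]
eef_rot: [0.681, 0.733, 0.001, -0.001]
contact_force: [0.1, 7.9, 0.6]
gripper_width: 0.0093
finger_force: 98.7
```

Down without resistance; test that the post holds, then release and retreat.

drive_tool(
  commands=[
    [0, 0, 0.001, 0, 0],
    [0.003, 0, 0, 0, 0],
    [0.002, 0, 0, 0, 0],
    [0, 0, 0, 0, 0],
  ],
)

```text
time_s: 48.05
position: [0.6208, -0.1135, 0.0353]
eef_rot: [0.681, 0.733, 0.0, 0.0]
contact_force: [-0.2, 4.3, 6.1]
gripper_width: 0.0093
finger_force: 99.4
```

drive_tool(
  commands=[
    [0, 0, 0, 0, 0.026],
    [0, 0, 0, 0, 0.026],
    [0, 0, 0, 0, 0.026],
    [0, 0, -0.035, 0, 0.026],
    [0, 0, -0.04, 0, 0.026],
    [0.05, 0, -0.02, 0, 0.026],
    [0.06, 0, 0, 0, 0.026],
    [0.06, 0, 0, 0, 0.026],
    [0.06, 0, 0, 0, 0.026],
    [0.06, 0, 0, 0, 0.026],
    [0.06, 0, 0, 0, 0.026],
    [0, 0, 0, 0, 0.026],
  ],
)

```text
time_s: 49.55
position: [0.5944, 0.2394, 0.129]
eef_rot: [0.679, 0.734, 0.0, -0.0]
contact_force: [0.0, -1.1, -0.6]
gripper_width: 0.0262
finger_force: 0.0
```

```bash
python3 - <<'E'
from hp import *
c=capture("side");i=c["image"];h=cv2.cvtColor(i,cv2.COLOR_RGB2HSV).astype(int)
def asc(c,x,y,z,a=14,b=20):
    h=cv2.cvtColor(c["image"],cv2.COLOR_RGB2HSV).astype(int)
    u,v=np.round(proj(c,np.r_[jig(x,y),z])).astype(int);print("origin col,row",u-a,v-a)
    print("\n".join("".join("#" if s_<45 and vv>50 else ("o" if vv<50 else ".") for s_,vv in zip(p,q)) for p,q in zip(h[v-a:v+a,u-b:u+b,1],h[v-a:v+a,u-b:u+b,2])))
asc(c,-.04,-.066,.02);asc(c,-.04,.066,.02)
t=capture("top");asc(t,.03,0,.04,30,48)
cv2.imwrite("pics/fin.png",t["image"][:,:,::-1])
E
```

```text
origin col,row 377 219
...#.####.ooooooo.......................
....#####.oo....oo......................
.......##.ooooo..oo.....................
.......##.oooo.o.oo.....................
..........oooo.o.oo.....................
..........oooo.o.oo.....................
..........oo.oooooo.....................
.........oooooooooo.....................
.........ooooooooo......................
.........ooooooooo......................
.........ooooooooo......................
...........ooooo.###.###................
.............ooo########................
..............o####..####...............
...............###oo#####...............
................###..####...............
o...............#########...............
.................########...............
...................####o................
........................................
........................................
........................................
........................................
........................................
........................................
........................................
...........
[... 6384 characters left out ...]
ooo####..............
.......####################################........####..#..#.##..o########ooo####..............
....################################.#..####.####################.o########ooo####..............
....#################......######.#..#.##########################.o##########o###...............
....#####.#...######.......######.#..#.#####################.####.o##.....#######...............
....###.......#######o###########.#..#.##################..#.#..............###.................
....###.......#######o#############.##.############..##.........................................
.....##.......#######o#############.##.######...................................................
```

```bash
python3 -c "
from bench import *
print(sign_off())"
```

```text
the job is handed in; nothing more can be done
None
```

The job is handed in, at about 50 s of the 210 s allowed. The three segments present stand tight between fence and jaw. Each spring is hooked through the middle hole of its strip, with its eye down over its post. My last camera check agreed with this, but the hand-in returned no verdict.

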